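# Hang the drain basket in the lip notch of the parts-wash tub

### The job

Hang the hooked steel basket inside the parts-wash tub to drain: put its hook over the steel lip on the tub's near side, with the basket inside the tub, find the notch in that lip, and settle the hook fully down in the notch before letting go. Be gentle with the sheet metal: never press or knock the basket against the tub with more than about 20 N. Leave the piston, the tray, the rod and the ring where they are.

Things in the scene. Friction and masses are not known exactly. Their poses are not given: they have to be found in the camera images.
- grip (a point): Centre of the basket's grip: upright black plastic block 18 mm (x) x 30 mm (y) x 46 mm high right above the hook, 149 mm above the basket's underside, 45 mm to the -x side of its centre. Axes as the basket's. Its foot is 23 mm below this point, on a 14 mm high neck (10 x 16 mm) that stands on the hook. A firm grasp closing along the basket's x carries the off-centre weight best.
- hook (a point): Saddle of the basket's hook: middle of the underside of its steel bridge (16 mm wide along y, 4 mm thick), 41 mm below grip. The slot under it is 12 mm wide (x), between the handle strip (+x side) and the hook's 25 mm long leg with an 8 mm flared tip (-x side). Axes as the basket's.
- basket: Loose open perforated steel basket, 70 x 80 x 50 mm, 0.2 to 0.35 kg, with a flat steel handle strip rising at its -x wall to the hook, which points to -x. Origin under the centre of the basket, z up; the hook saddle is 108 mm above the origin and 45 mm to its -x side. It starts upright on the table.
- lip_mid (a point): Fixed point on the tub: middle of its near side at the lip's top edge, 140 mm above the table. y along the lip, x level into the tub, z up. The lip: level rigid steel strip 6 mm thick (x -3 to +3 mm). It has one notch, 22 mm wide and 12 mm deep, whose centre lies anywhere from y -30 to +30 mm: not measured, but it can be seen, or felt where a lightly loaded hook loses support.
- tub: Fixed open sheet-metal wash tub. Origin on the table 140 mm below lip_mid, same axes. Inside 220 mm (x, from the lip away from the robot) x 232 mm (y), floor 4 mm above the table, side walls 123 mm high, far wall 143 mm. Apart from the notch the lip's edge is whole from y -65 to +65 mm; beyond, the strip may end and leave only a lower wall, no place to hang.
- piston: Bystander, loose: bare aluminium engine piston, 76 mm across, 52 mm high, standing in the far half of the tub; origin under its centre
- parts_tray: Bystander, loose: plain open steel tray 70 x 90 x 50 mm without handle or hook; origin under its centre
- conrod: Bystander, loose: dark steel connecting rod 165 mm long, 18 mm high, lying on the table; origin under its middle
- piston_ring: Bystander, loose: thin dark steel ring 76 mm across, 6 mm high, lying on the table near the tub; origin under its centre
Not all that is in view belongs to the job. What is shaped like the basket but blue or yellow is not meant.

How it is judged (in metres and radians):
At the end, for the whole second after the job is handed in: The basket hangs at rest inside the tub (centre over 30 mm inward of the lip), its hook in the notch: saddle 8.5 to 16 mm below the lip's top edge, within 7 mm of the lip across it and 45 mm of its middle along it; upright within 0.2 rad, square to the lip within 0.25 rad (z of hook in the frame of lip_mid between -0.016 and -0.0085 m and x of hook in the frame of lip_mid between -0.007 and 0.007 m and y of hook in the frame of lip_mid between -0.045 and 0.045 m and x of basket in the frame of tub above 0.03 m and angle between grip's own z axis and vertical below 0.2 rad and angle between the x axis of hook and the x axis of lip_mid, either way round below 0.25 rad and linear speed of basket below 0.02 m/s); the robot touches nothing.
It fails at once if the basket presses or knocks against the tub with more than 22 N (contact force between basket and tub above 22 N).
It fails at once if the piston, the tray, the rod or the ring is moved more than 30 mm (distance of any of piston, parts_tray, conrod, piston_ring from where it was at the start of the episode above 0.03 m).
It also fails if it takes over 67 s, if anything falls off the work surface, if the arm or the gripper's body presses on something with over 40 N, if the wrist force passes 120 N, or if a joint passes its speed limit or range.

### The arm

A 6-joint arm with a two-finger parallel gripper is mounted at the origin on the work surface. World frame = base frame: x ahead of the robot, y to its left, z up, the work surface at z = 0. Lengths are in m, angles in degrees, forces in N, time in s.
With the tool pointing down it reaches from about 0.35 to 0.775 m from the base axis. Payload 7.3 kg.
Tool frame: the origin (TCP) lies midway between the tips of the shut fingers; the grasp point (between the pads) lies 19 mm behind it; z points along the fingers, y is the direction in which the jaws open and shut (so a half turn about z gives the same grasp; the last joint's range is limited). The gripper opens to 92 mm and grips with 3 to 60 N. Pads are 19 mm wide; open, the fingers measure 130 mm over their backs; the gripper's body (75 mm by 190 mm) begins 47 mm behind the grasp point.
Start: joints at [-82.219, 19.595, 87.324, -0, 73.075, -8.365], TCP at [0.146, -0.504, 0.227] pointing down, gripper open.
Joint ranges: [-145.02, 145.02], [-44.19, 115.74], [2.07, 154.8], [-57.11, 237.11], [16.16, 152.29], [-177.93, 177.93]. Speed limits (degrees/s): [147.25, 147.25, 180, 180, 180, 180].

### API

Orientations are given as [roll, pitch, yaw] about the fixed x, y, z axes, in that order (R = Rz(yaw) Ry(pitch) Rx(roll)).
In Python, from station import * gives the robot as it stands.
- The arm moves only by the tool servo_tool, never from a script. Its argument "rows" is a list of rows, each an object with "dp": the shift along the tool's x, y, z in m, a list of three; "angular": the turn, a rotation vector about the tool's x, y, z in rad, a list of three; "hand": the opening, from 0 (shut) to 1 (fully open). A call has exactly 10 rows; each row shifts and turns the commanded pose from where the row before left it, along the tool's axes as they then stand; what a row does not reach is not made up. A row lasts 1/8 s, in which the tool goes at most 62.5 mm and 10.7 degrees, less where a joint would pass 70% of its speed; a pose out of reach is approached as far as the arm can. A call is refused whole if a number of a shift passes 0.0625 or a number of a turn 0.188, either way. A call with a gripper value outside its range is refused whole. The fingers move at their own pace and stop on an object; "newtons" is the grip in N (left out, the last holds). Time passes only in rows, so rows that do not move let the fingers close, or fill a call up. It gives the time, the measured TCP pose, the force and the opening at its end, in the units of the state.
- state(): the state, without advancing time (a new reading comes with each control period).
- get_image(name): name is "scene" or "side" or "wrist"; returns a dict with "img" (420x560x3 uint8, red, green, blue), "K" (3x3 intrinsics, pixels), "world_from_camera" (4x4, takes a point from camera to world coordinates). Camera axes: x right, y up, looking along -z (the intrinsics and any distortion apply to the point x, -y, -z); pixel columns grow to the right and rows downward; lengths in m; the calibration is good to about 2 mm. The wrist camera is an equidistant fisheye: a pixel r from the principal point sees the ray r / f radians off the axis. A picture is of the moment at which its call begins. There is no depth.
- job_done(): hands the job in, once; it reports no verdict.
Trained networks look in a picture, given as the dict that the camera call returned (one of the last four; its "shot" number tells which), for a name from the list of things; names that differ only in an ending like _2 or _b are one class to them, and where a whole thing is asked for, a point or a joint stands for the part that bears it (a point fixed in the world has none). Each returns a list of dicts, best first, with "score" (0 to 1); they miss things now and then, are a little off and sometimes report something else, mostly with a low value. They report only what shows in the picture. A call takes as long as a camera call. They do not tell look-alikes from the thing itself.
- trace(picture, name): "pixels" (420x560 bool, what is visible of it) and "centre" ([column, row] in pixels, amid what is visible of it).
The state is a dict: "t": time; "q": joint angles; "joint_vel": joint speeds; "effort": joint torques, N m; "position": TCP position; "tool_rot": TCP orientation; "ft_force": force on the tool from outside, world axes, zero at the start; "wrist_torque": the same for the moment, N m; "width": opening from 0.0 (shut) to 1.0 (fully open).
Only numpy, scipy, OpenCV 4.12 (cv2) and the standard library are available. Lean on these libraries where they do the work, as an engineer would, in place of code of your own. Each camera call takes 0.05 s, during which the arm holds its last target.

## Working session

There is one attempt and no reset: what is moved stays moved. The work goes in short steps, Python scripts to look and compute and a tool call to move; the robot and the scene stay as the last step left them, time stands still between calls to the robot, and variables do not carry over. Pictures are saved under pics/ and viewed, and the job is handed in when it is done.

Besides the shell and the picture viewer there is one more tool, called after "Emit:" in YAML: its name, and indented under it one key for each argument. servo_tool: Moves the arm, as the interface text tells. Its arguments: {"type":"object","properties":{"rows":{"type":"array"},"newtons":{"type":"number"}},"required":["rows"]}

```bash
ls; mkdir -p pics
python3 - <<'E'
from station import *
import cv2, numpy as np
s=state(); print(s)
for n in ["scene","side","wrist"]:
    p=get_image(n); cv2.imwrite(f"pics/a_{n}.png",p["img"][:,:,::-1]); np.savez(f"pics/a_{n}.npz",img=p["img"],K=p["K"],T=p["world_from_camera"])
    print(n,p.keys(),np.round(p["K"],1).tolist(),np.round(p["world_from_camera"],3).tolist())
    for k in ["grip","basket","hook","lip_mid","tub"]:
        try:
            print(k,[(round(d["score"],2),np.round(d["centre"],1).tolist(),int(d["pixels"].sum())) for d in trace(p,k)][:4])
        except Exception as e: print(k,e)
print(state()["t"])
E
```

```text
pics
{'t': 0.0, 'q': array([-8.22198689e+01,  1.96355852e+01,  8.73753315e+01, -9.65869235e-05,
        7.30726831e+01, -8.36526609e+00]), 'joint_vel': array([-0.02148434, -0.03877329,  0.05997564,  0.06630764,  0.00430143,
       -0.04984975]), 'effort': array([ 2.15792687e-03, -4.31243241e+01, -2.44216830e+01,  7.19082006e-02,
        5.59119531e-02, -1.11257125e-04]), 'position': array([ 0.1459578 , -0.50390593,  0.22606422]), 'tool_rot': array([-1.79917276e+02, -1.20709996e-02,  1.61454167e+01]), 'ft_force': array([-0.1993844 ,  0.04724691, -0.43360017]), 'wrist_torque': array([ 0.01640557, -0.01489083, -0.01432308]), 'width': 1.0017241707224316}
scene dict_keys(['img', 'K', 'world_from_camera', 'shot']) [[455.2, 0.0, 271.1], [0.0, 455.2, 210.9], [0.0, 0.0, 1.0]] [[0.025, -0.583, 0.812, 1.477], [1.0, 0.002, -0.03, 0.019], [0.015, 0.812, 0.583, 0.772], [0.0, 0.0, 0.0, 1.0]]
grip [(0.91, [338.4, 222.0], 1181), (0.78, [267.4, 201.4], 923), (0.56, [409.6, 209.2], 1277)]
basket [(0.89, [336.7, 225.7], 1269), (0.79, [408.2, 209.0], 1191)]
hook [(0.72, [267.5, 200.0], 847), (0.67, [335.
[... 276 characters left out ...]
0.352, 0.635, -0.687, -0.666], [0.001, 0.735, 0.678, 0.863], [0.0, 0.0, 0.0, 1.0]]
grip [(0.76, [247.2, 198.8], 1047), (0.65, [210.9, 163.8], 991), (0.59, [221.5, 258.6], 1711)]
basket [(0.97, [222.3, 258.4], 1802), (0.77, [250.4, 201.7], 1090), (0.56, [213.8, 164.2], 1000)]
hook [(0.97, [248.7, 200.2], 1132), (0.75, [208.3, 167.2], 1038)]
lip_mid [(0.96, [360.5, 291.0], 15153)]
tub [(0.65, [362.5, 291.6], 15131)]
wrist dict_keys(['img', 'K', 'world_from_camera', 'shot']) [[325.2, 0.0, 279.6], [0.0, 325.2, 207.3], [0.0, 0.0, 1.0]] [[0.276, 0.921, 0.273, 0.221], [-0.961, 0.265, 0.079, -0.484], [0.001, -0.285, 0.959, 0.384], [0.0, 0.0, 0.0, 1.0]]
grip []
basket []
hook []
lip_mid []
tub []
0.9
```

View pics/a_scene.png

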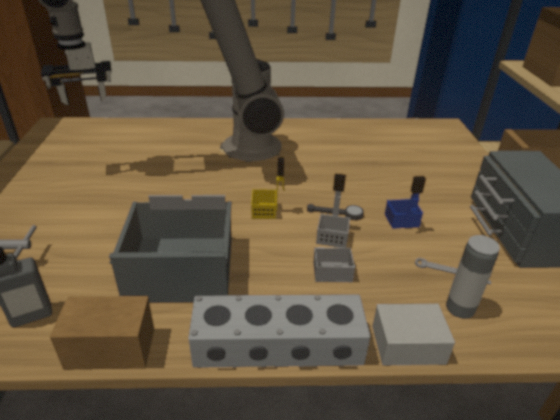

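View pics/a_side.png

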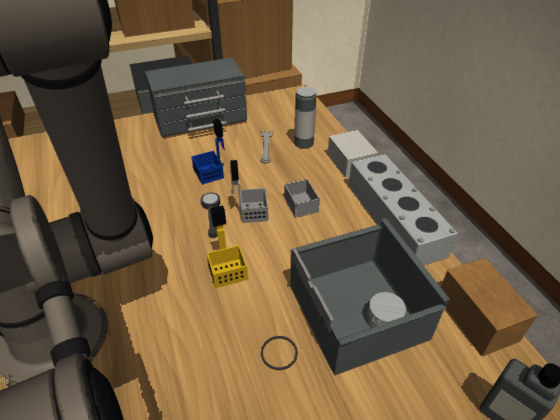

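Run:
```python
import cv2,numpy as np
a=cv2.imread("pics/a_scene.png")[130:270,60:460]; cv2.imwrite("pics/a_scene_c.png",cv2.resize(a,(800,280),interpolation=cv2.INTER_CUBIC))
a=cv2.imread("pics/a_scene.png")[150:250,230:440]; cv2.imwrite("pics/a_scene_d.png",cv2.resize(a,None,fx=3.8,fy=3.8,interpolation=cv2.INTER_CUBIC))
a=cv2.imread("pics/a_side.png")[120:320,170:400]; cv2.imwrite("pics/a_side_c.png",cv2.resize(a,None,fx=3,fy=3,interpolation=cv2.INTER_CUBIC))
```

```text
(no output)
```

View pics/a_scene_d.png

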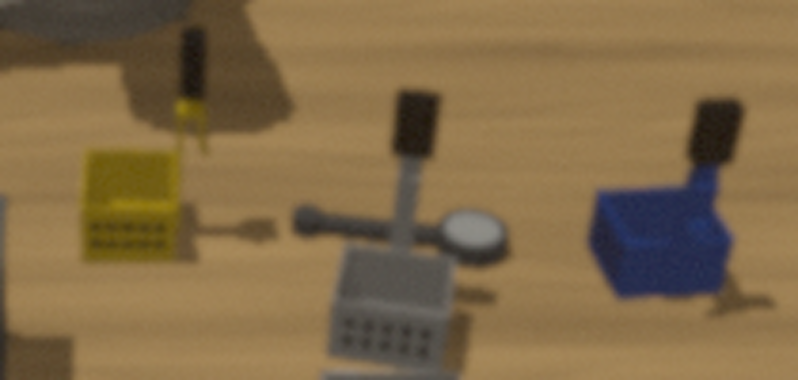

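View pics/a_side_c.png

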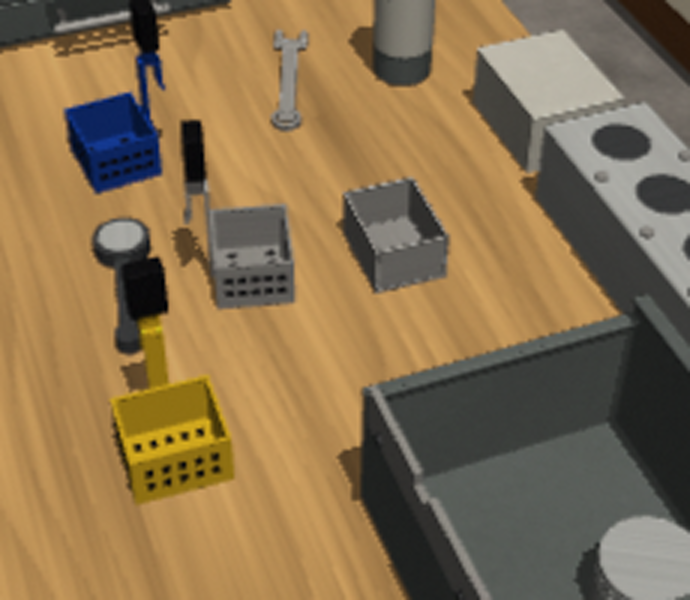

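Run:
```python
import cv2,numpy as np
def crop(f,x0,y0,x1,y1,k,o):
    a=cv2.imread(f)[y0:y1,x0:x1]; a=cv2.resize(a,None,fx=k,fy=k,interpolation=cv2.INTER_CUBIC)
    for x in range((x0+9)//10*10,x1,10):
        cv2.line(a,(int((x-x0+.5)*k),0),(int((x-x0+.5)*k),6),(0,255,255),1); cv2.putText(a,str(x),(int((x-x0+.5)*k)-10,18),0,.38,(0,255,255),1)
    for y in range((y0+9)//10*10,y1,10):
        cv2.line(a,(0,int((y-y0+.5)*k)),(6,int((y-y0+.5)*k)),(0,255,255),1); cv2.putText(a,str(y),(8,int((y-y0+.5)*k)+4),0,.38,(0,255,255),1)
    cv2.imwrite(o,a)
crop("pics/a_scene.png",310,165,370,255,6.5,"pics/b1.png")
crop("pics/a_side.png",220,150,280,230,7,"pics/b2.png")
crop("pics/a_scene.png",115,185,245,305,5,"pics/b3.png")
crop("pics/a_side.png",285,215,450,365,4,"pics/b4.png")
```

```text
(no output)
```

View pics/b1.png

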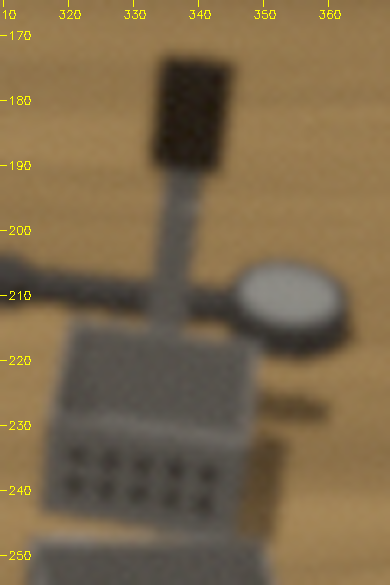

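View pics/b2.png

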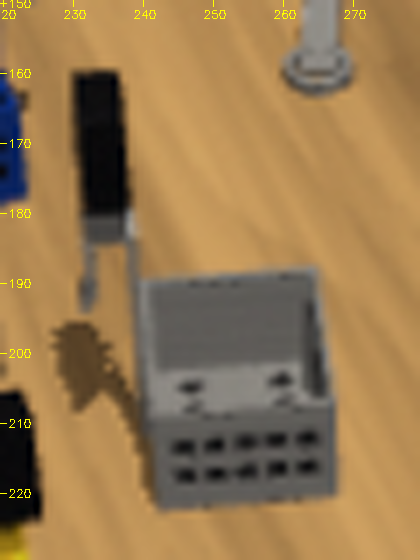

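View pics/b3.png

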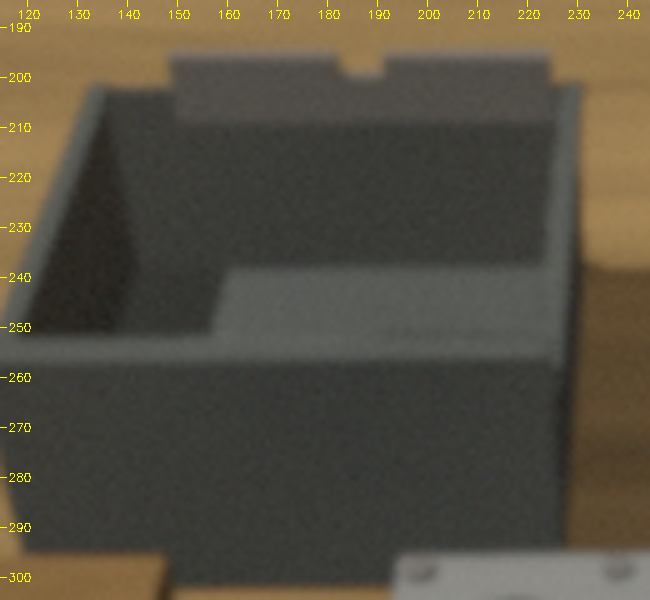

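View pics/b4.png

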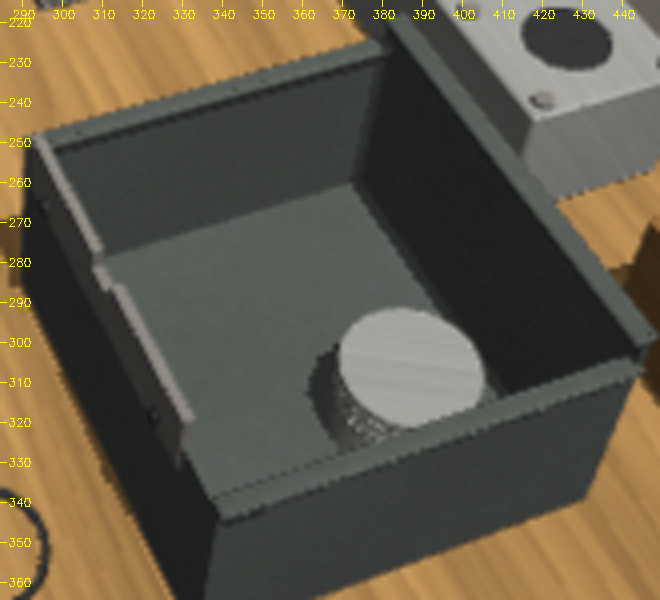

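```bash
cat > h.py <<'E'
import numpy as np
from scipy.optimize import least_squares
def load(f):
    d=np.load(f); return d["K"],d["T"]
def proj(P,K,T):
    P=np.atleast_2d(P); c=(P-T[:3,3])@T[:3,:3]; return np.c_[K[0,2]+K[0,0]*c[:,0]/-c[:,2],K[1,2]-K[1,1]*c[:,1]/-c[:,2]]
def ray(px,K,T):
    d=np.array([(px[0]-K[0,2])/K[0,0],-(px[1]-K[1,2])/K[1,1],-1.]); return T[:3,3],T[:3,:3]@d
def onz(px,z,K,T):
    o,d=ray(px,K,T); return o+d*(z-o[2])/d[2]
def world(p,L):
    c,s=np.cos(p[2]),np.sin(p[2]); L=np.atleast_2d(L); return np.c_[p[0]+c*L[:,0]-s*L[:,1],p[1]+s*L[:,0]+c*L[:,1],L[:,2]]
def fit(p0,obs,cams):
    def f(p):
        r=[]
        for cam in obs:
            for L,px in obs[cam]: r.append((proj(world(p,L),*cams[cam])[0]-px))
        return np.ravel(r)
    s=least_squares(f,p0,loss="soft_l1"); return s.x,f(s.x).reshape(-1,2)
E
python3 - <<'E'
from h import *
cams={c:load(f"pics/a_{c}.npz") for c in("scene","side")}
# basket
o={"scene":[((.035,-.04,0),(316.5,243)),((.035,.04,0),(346,247)),((.035,-.04,.05),(318.5,229)),((.035,.04,.05),(348,232)),((-.035,-.04,.05),(320.5,214.5)),((-.035,.04,.05),(349,217.5)),
 ((-.036,-.015,.126),(332.5,189.5)),((-.036,.015,.126),(343,190.5)),((-.054,-.015,.172),(334.5,174)),((-.054,.015,.172),(345.5,174.5))],
"side":[((-.035,-.04,.05),(240.5,208)),((.035,-.04,.05),(265.5,206)),((-.035,-.04,0),(242,222)),((.035,-.04,0),(267.5,220)),((-.035,.04,.05),(238.5,190)),((.035,.04,.05),(265,188)),
 ((-.054,-.015,.126),(231,180)),((-.036,-.015,.126),(238,180.5)),((-.054,.015,.172),(230,160)),((-.036,.015,.172),(236.5,160))]}
for sub in (o,{"scene":o["scene"]},{"side":o["side"]}):
    p,r=fit([.45,.1,0],sub,cams); print("basket",np.round(p,4),np.degrees(p[2]),"grip",world(p,[-.045,0,.149]).round(4)); print(np.round(r,1).tolist())
# tub: lip
a=[onz(q,.14,*cams["scene"]) for q in((148,195.3),(224.5,194.8),(182,195.2),(191,195))]
b=[onz(q,.14,*cams["side"]) for q in((293,249),(331.5,318),(309.5,278.5),(314,287))]
print(np.round(a,4).tolist());print(np.round(b,4).tolist())
for c,pts in {"side":[(293,249,.123),(387,226.5,.123),(336,340,.123),(445,309,.123),(449,298,.143),(388,219,.143)],"scene":[(134,202,.123),(231,201,.123),(229,253,.143),(113,253,.143)]}.items():
    for u,v,z in pts: print(c,u,v,onz((u,v),z,*cams[c]).round(4))
E
```

```text
basket [ 0.5267  0.2194 -0.2227] -12.75693809650195 grip [[0.4829 0.2294 0.149 ]]
[[-0.7, 0.9], [0.2, 1.1], [-1.3, -0.0], [0.4, 1.1], [-0.3, -1.1], [1.0, -0.3], [-0.4, 1.3], [0.7, 1.7], [-0.1, -1.9], [0.6, -1.0], [0.3, 1.1], [1.9, 0.6], [-0.1, 0.7], [0.2, 0.2], [0.1, -0.6], [-1.0, -0.8], [-0.2, 1.2], [-0.1, 0.1], [-1.2, -0.5], [-0.5, -1.1]]
basket [ 0.525   0.2198 -0.2059] -11.796204864210456 grip [[0.481 0.229 0.149]]
[[-0.4, 0.6], [0.5, 0.5], [-1.0, -0.2], [0.7, 0.6], [-0.5, -1.3], [0.8, -0.8], [-0.6, 1.0], [0.5, 1.3], [-0.4, -2.2], [0.3, -1.5]]
basket [ 0.5274  0.2195 -0.2454] -14.062405263475931 grip [[0.4837 0.2305 0.149 ]]
[[0.1, 0.8], [1.8, 0.8], [-0.3, 0.4], [0.1, 0.4], [0.7, -0.9], [-0.4, -0.8], [-0.1, 0.8], [-0.0, -0.2], [-0.8, -0.9], [-0.2, -1.3]]
[[0.5292, -0.2533, 0.14], [0.5274, -0.0639, 0.14], [0.5289, -0.1693, 0.14], [0.5281, -0.1471, 0.14]]
[[0.528, -0.0647, 0.14], [0.5313, -0.2487, 0.14], [0.5296, -0.1497, 0.14], [0.5296, -0.1721, 0.14]]
side 293 249 [ 0.534  -0.0505  0.123 ]
side 387 226.5 [ 0.7608 -0.0618  0.123 ]
side 336 340 [ 0.525  -0.2841  0.123 ]
side 445 309 [ 0.7507 -0.2973  0.123 ]
side 449 298 [ 0.76   -0.2888  0.143 ]
side 388 219 [ 0.762 -0.058  0.143]
scene 134 202 [ 0.5337 -0.2894  0.123 ]
scene 231 201 [ 0.53   -0.0482  0.123 ]
scene 229 253 [ 0.7519 -0.0415  0.143 ]
scene 113 253 [ 0.75   -0.2827  0.143 ]
```

```bash
cat > plan.py <<'E'
import numpy as np
# plan rows: start pose (x,y,z,yaw deg) -> list of waypoints (x,y,z,yaw,nrows)
def plan(start,wps,r=3):
    p=np.array(start[:3],float); yaw=np.radians(start[3]); rows=[]
    for x,y,z,yw,n in wps:
        for k in range(n):
            m=n-k; tgt=np.array([x,y,z]); d=(tgt-p)/m; dy=(np.radians(yw)-yaw)/m
            tx=np.array([np.cos(yaw),np.sin(yaw),0]); ty=np.array([np.sin(yaw),-np.cos(yaw),0])
            s=np.round([d@tx,d@ty,-d[2]],r); a=round(-dy,3)
            rows.append((s.tolist(),a)); p=p+s[0]*tx+s[1]*ty-np.array([0,0,s[2]]); yaw-=a
    for s in rows: print(s)
    print("end",p.round(4),round(np.degrees(yaw),2))
E
python3 -c "
from plan import *
plan((.146,-.504,.226,16.145),[(.30,-.33,.26,40,5),(.45,-.09,.27,68,5)])"
```

```text
([0.039, -0.025, -0.007], np.float64(-0.083))
([0.041, -0.021, -0.007], np.float64(-0.083))
([0.043, -0.018, -0.007], np.float64(-0.083))
([0.044, -0.015, -0.006], np.float64(-0.084))
([0.046, -0.01, -0.007], np.float64(-0.083))
([0.054, -0.018, -0.002], np.float64(-0.098))
([0.055, -0.012, -0.002], np.float64(-0.098))
([0.056, -0.007, -0.002], np.float64(-0.098))
([0.057, -0.001, -0.002], np.float64(-0.098))
([0.056, 0.004, -0.002], np.float64(-0.097))
end [ 0.4496 -0.0899  0.27  ] 68.0
```

Emit:
servo_tool:
  rows:
    - {"dp": [0.039, -0.025, -0.007], "angular": [0, 0, -0.083], "hand": 1}
    - {"dp": [0.041, -0.021, -0.007], "angular": [0, 0, -0.083], "hand": 1}
    - {"dp": [0.043, -0.018, -0.007], "angular": [0, 0, -0.083], "hand": 1}
    - {"dp": [0.044, -0.015, -0.006], "angular": [0, 0, -0.084], "hand": 1}
    - {"dp": [0.046, -0.01, -0.007], "angular": [0, 0, -0.083], "hand": 1}
    - {"dp": [0.054, -0.018, -0.002], "angular": [0, 0, -0.098], "hand": 1}
    - {"dp": [0.055, -0.012, -0.002], "angular": [0, 0, -0.098], "hand": 1}
    - {"dp": [0.056, -0.007, -0.002], "angular": [0, 0, -0.098], "hand": 1}
    - {"dp": [0.057, -0.001, -0.002], "angular": [0, 0, -0.098], "hand": 1}
    - {"dp": [0.056, 0.004, -0.002], "angular": [0, 0, -0.097], "hand": 1}

```text
t: 2.15
position: [0.4504, -0.0885, 0.271]
tool_rot: [180.0, 0.0, 68.2]
ft_force: [0.6, -1.3, -0.1]
width: 0.998
```

Run:
```python
from station import *
import cv2, numpy as np
p=get_image("wrist"); cv2.imwrite("pics/c_wrist.png",p["img"][:,:,::-1]); np.savez("pics/c_wrist.npz",img=p["img"],K=p["K"],T=p["world_from_camera"])
s=state();print(s["t"],s["position"],s["tool_rot"]); print(p["world_from_camera"].round(3))
```

```text
2.2 [ 0.45293395 -0.08322358  0.27121388] [179.90418173  -0.23758082  68.62401895]
[[ 0.928  0.358  0.105  0.48 ]
 [-0.373  0.889  0.265 -0.018]
 [ 0.001 -0.285  0.958  0.428]
 [ 0.     0.     0.     1.   ]]
```

View pics/c_wrist.png

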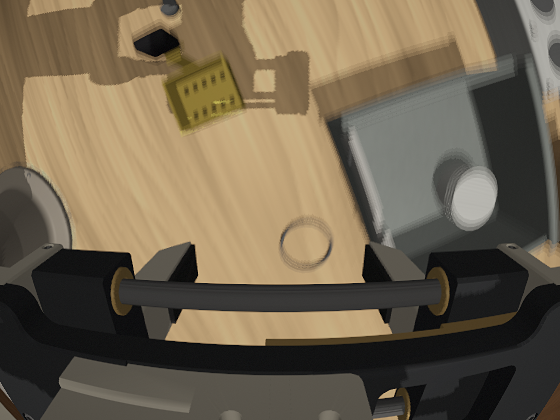

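```bash
python3 -c "
from plan import *
plan((.4496,-.0899,.27,68),[(.483,.229,.225,77.2,8)])"
```

```text
([0.039, -0.011, 0.006], np.float64(-0.02))
([0.039, -0.01, 0.006], np.float64(-0.02))
([0.039, -0.01, 0.006], np.float64(-0.02))
([0.039, -0.009, 0.005], np.float64(-0.02))
([0.039, -0.008, 0.005], np.float64(-0.02))
([0.039, -0.007, 0.006], np.float64(-0.02))
([0.04, -0.006, 0.005], np.float64(-0.02))
([0.039, -0.006, 0.006], np.float64(-0.021))
end [0.4827 0.2288 0.225 ] 77.22
```

Emit:
servo_tool:
  rows:
    - {"dp": [0.039, -0.011, 0.006], "angular": [0, 0, -0.02], "hand": 1}
    - {"dp": [0.039, -0.01, 0.006], "angular": [0, 0, -0.02], "hand": 1}
    - {"dp": [0.039, -0.01, 0.006], "angular": [0, 0, -0.02], "hand": 1}
    - {"dp": [0.039, -0.009, 0.005], "angular": [0, 0, -0.02], "hand": 1}
    - {"dp": [0.039, -0.008, 0.005], "angular": [0, 0, -0.02], "hand": 1}
    - {"dp": [0.039, -0.007, 0.006], "angular": [0, 0, -0.02], "hand": 1}
    - {"dp": [0.04, -0.006, 0.005], "angular": [0, 0, -0.02], "hand": 1}
    - {"dp": [0.039, -0.006, 0.006], "angular": [0, 0, -0.021], "hand": 1}
    - {"dp": [0, 0, 0], "angular": [0, 0, 0], "hand": 1}
    - {"dp": [0, 0, 0], "angular": [0, 0, 0], "hand": 1}

```text
t: 3.45
position: [0.4826, 0.2279, 0.2256]
tool_rot: [-180.0, 0.0, 77.2]
ft_force: [0.7, -1.0, 0.2]
width: 0.999
```

Run:
```python
from station import *
import cv2, numpy as np
for n in ("wrist","side"):
    p=get_image(n); cv2.imwrite(f"pics/d_{n}.png",p["img"][:,:,::-1]); np.savez(f"pics/d_{n}.npz",img=p["img"],K=p["K"],T=p["world_from_camera"])
s=state();print(s["t"],s["position"],s["tool_rot"])
```

```text
3.55 [0.48282278 0.22745866 0.22591623] [1.79980030e+02 1.48030472e-02 7.71469588e+01]
```

View pics/d_wrist.png

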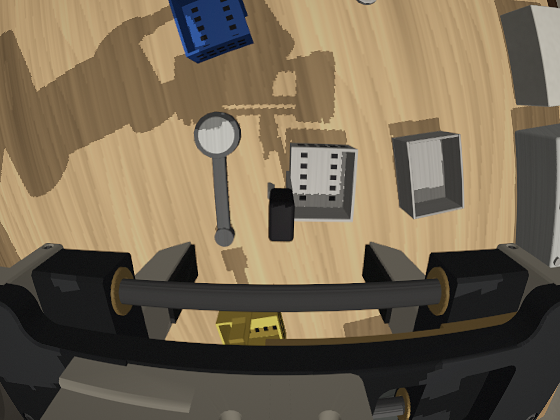

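View pics/d_side.png

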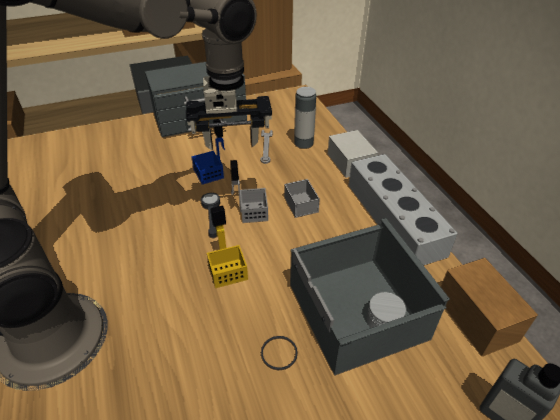

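```bash
python3 - <<'E'
import cv2,numpy as np
def crop(f,x0,y0,x1,y1,k,o):
    a=cv2.imread(f)[y0:y1,x0:x1]; a=cv2.resize(a,None,fx=k,fy=k,interpolation=cv2.INTER_CUBIC)
    a=np.clip(a.astype(float)*1.6+10,0,255).astype(np.uint8)
    for x in range((x0+9)//10*10,x1,10):
        cv2.line(a,(int((x-x0+.5)*k),0),(int((x-x0+.5)*k),6),(0,0,255),1); cv2.putText(a,str(x),(int((x-x0+.5)*k)-10,18),0,.38,(0,0,255),1)
    for y in range((y0+9)//10*10,y1,10):
        cv2.line(a,(0,int((y-y0+.5)*k)),(6,int((y-y0+.5)*k)),(0,0,255),1); cv2.putText(a,str(y),(8,int((y-y0+.5)*k)+4),0,.38,(0,0,255),1)
    cv2.imwrite(o,a)
crop("pics/d_wrist.png",255,135,365,250,5,"pics/d1.png")
E
cat >> h.py <<'E'
def fproj(P,K,T):
    P=np.atleast_2d(P); c=(P-T[:3,3])@T[:3,:3]; x,y,z=c[:,0],-c[:,1],-c[:,2]; r=np.hypot(x,y); th=np.arctan2(r,z)
    return np.c_[K[0,2]+K[0,0]*th*x/r,K[1,2]+K[1,1]*th*y/r]
def fray(px,K,T):
    u=np.array([(px[0]-K[0,2])/K[0,0],(px[1]-K[1,2])/K[1,1]]); th=np.hypot(*u); d=np.r_[np.sin(th)*u/th,np.cos(th)]
    return T[:3,3],T[:3,:3]@(d*[1,-1,-1])
def fonz(px,z,K,T):
    o,d=fray(px,K,T); return o+d*(z-o[2])/d[2]
E
```

```text
(no output)
```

View pics/d1.png

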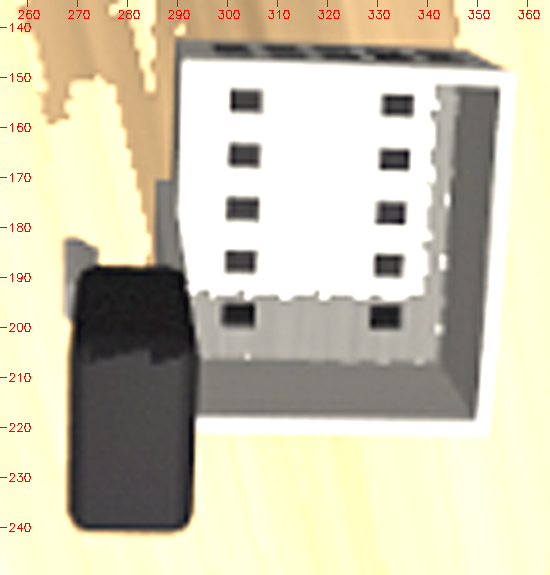

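Run:
```python
from h import *
K,T=load("pics/d_wrist.npz")
for q in [(268.3,240.5),(293,240.5),(269.5,204.5),(294,204.5)]: print(q,fonz(q,.172,K,T).round(4))
for q in [(290.5,146.5),(356.5,149.5),(352,220.5),(349,150),(345,218)]: print(q,fonz(q,.05,K,T).round(4))
# fit
obs=[((-.054,-.015,.172),(268.3,240.5)),((-.036,-.015,.172),(293,240.5)),((-.054,.015,.172),(269.5,204.5)),((-.036,.015,.172),(294,204.5)),((-.035,.04,.05),(290.5,146.5)),((.035,.04,.05),(356.5,149.5)),((.035,-.04,.05),(352,220.5))]
f=lambda p:np.ravel([fproj(world(p,L),K,T)[0]-q for L,q in obs])
s=least_squares(f,[.52,.22,-.2]); print(s.x,np.degrees(s.x[2]),world(s.x,[-.045,0,.149]).round(4)); print(s.fun.reshape(-1,2).round(1).tolist())
```

```text
(268.3, 240.5) [0.4737 0.2189 0.172 ]
(293, 240.5) [0.4906 0.2151 0.172 ]
(269.5, 204.5) [0.4806 0.2443 0.172 ]
(294, 204.5) [0.4967 0.2406 0.172 ]
(290.5, 146.5) [0.5041 0.2661 0.05  ]
(356.5, 149.5) [0.5709 0.2488 0.05  ]
(352, 220.5) [0.553  0.1728 0.05  ]
(349, 150) [0.5629 0.2498 0.05  ]
(345, 218) [0.5457 0.1775 0.05  ]
[ 0.52887843  0.21889675 -0.23923718] -13.707280707300773 [[0.4852 0.2296 0.149 ]]
[[-0.6, 2.6], [0.4, 2.9], [-1.6, -2.6], [0.6, -2.2], [0.3, -0.0], [1.2, -0.9], [0.5, 0.8]]
```

Emit:
servo_tool:
  rows:
    - {"dp": [0.002, 0.002, 0.018], "angular": [0, 0, 0.012], "hand": 1}
    - {"dp": [0, 0, 0.02], "angular": [0, 0, 0], "hand": 1}
    - {"dp": [0, 0, 0.02], "angular": [0, 0, 0], "hand": 1}
    - {"dp": [0, 0, 0.02], "angular": [0, 0, 0], "hand": 1}
    - {"dp": [0, 0, 0.016], "angular": [0, 0, 0], "hand": 1}
    - {"dp": [0, 0, 0], "angular": [0, 0, 0], "hand": 1}
    - {"dp": [0, 0, 0], "angular": [0, 0, 0], "hand": 0.35}
    - {"dp": [0, 0, 0], "angular": [0, 0, 0], "hand": 0.3}
    - {"dp": [0, 0, 0], "angular": [0, 0, 0], "hand": 0.1}
    - {"dp": [0, 0, 0], "angular": [0, 0, 0], "hand": 0}
  newtons: 50

```text
t: 4.8
position: [0.4852, 0.2301, 0.132]
tool_rot: [180.0, -0.0, 76.5]
ft_force: [-0.6, -0.2, -0.0]
width: 0.614
```

Run:
```python
from station import *
import cv2, numpy as np
for n in ("wrist",):
    p=get_image(n); cv2.imwrite(f"pics/e_{n}.png",p["img"][:,:,::-1]); np.savez(f"pics/e_{n}.npz",img=p["img"],K=p["K"],T=p["world_from_camera"])
s=state();print(s)
```

```text
{'t': 4.85, 'q': array([ 1.71944310e+01,  2.62194508e+01,  9.32202302e+01, -7.89862156e-03,
        6.05420570e+01,  3.06588164e+01]), 'joint_vel': array([-0.05008749,  0.12621021,  0.10499553, -0.07617176, -0.13814992,
        0.07099983]), 'effort': array([-2.34467117e-02, -4.62283802e+01, -2.16012007e+01,  7.55639328e-02,
       -1.02408399e-02, -1.48426415e-05]), 'position': array([0.48514753, 0.23006089, 0.13186363]), 'tool_rot': array([ 1.79980783e+02, -3.39491671e-03,  7.65394984e+01]), 'ft_force': array([-0.05234223,  0.25259645, -0.54789103]), 'wrist_torque': array([-0.04897107, -0.07668072, -0.00743282]), 'width': 0.5728063234618588}
```

View pics/e_wrist.png

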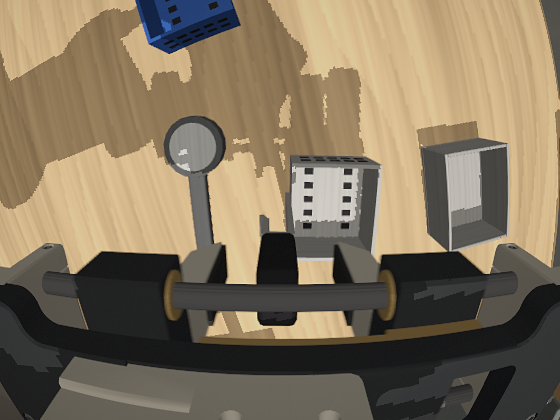

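Emit:
servo_tool:
  rows:
    - {"dp": [0, 0, 0], "angular": [0, 0, 0], "hand": 0}
    - {"dp": [0, 0, 0], "angular": [0, 0, 0], "hand": 0}
    - {"dp": [0, 0, 0], "angular": [0, 0, 0], "hand": 0}
    - {"dp": [0, 0, 0], "angular": [0, 0, 0], "hand": 0}
    - {"dp": [0, 0, 0], "angular": [0, 0, 0], "hand": 0}
    - {"dp": [0, 0, 0], "angular": [0, 0, 0], "hand": 0}
    - {"dp": [0, 0, 0], "angular": [0, 0, 0], "hand": 0}
    - {"dp": [0, 0, 0], "angular": [0, 0, 0], "hand": 0}
    - {"dp": [0, 0, 0], "angular": [0, 0, 0], "hand": 0}
    - {"dp": [0, 0, 0], "angular": [0, 0, 0], "hand": 0}
  newtons: 50

```text
t: 6.1
position: [0.4851, 0.23, 0.1317]
tool_rot: [180.0, 0.0, 76.5]
ft_force: [-0.7, 0.6, -3.4]
width: 0.195
```

Run:
```python
from station import *
import cv2, numpy as np
for n in ("wrist","scene"):
    p=get_image(n); cv2.imwrite(f"pics/f_{n}.png",p["img"][:,:,::-1]); np.savez(f"pics/f_{n}.npz",img=p["img"],K=p["K"],T=p["world_from_camera"])
s=state();print(s["t"],s["position"],s["tool_rot"],s["ft_force"],s["wrist_torque"],s["width"])
```

```text
6.2 [0.48509647 0.23002396 0.13168711] [1.79995076e+02 3.67791913e-03 7.65381260e+01] [-0.24545484 -0.89500082 -3.4728167 ] [ 0.01222213  0.00030668 -0.01405908] 0.19333938442831858
```

View pics/f_wrist.png

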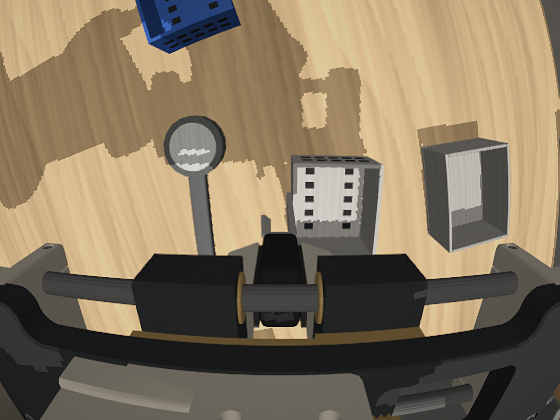

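Emit:
servo_tool:
  rows:
    - {"dp": [0, 0, -0.005], "angular": [0, 0, 0], "hand": 0}
    - {"dp": [0, 0, -0.015], "angular": [0, 0, 0], "hand": 0}
    - {"dp": [0, 0, -0.025], "angular": [0, 0, 0], "hand": 0}
    - {"dp": [0, 0, -0.03], "angular": [0, 0, 0], "hand": 0}
    - {"dp": [0, 0, -0.03], "angular": [0, 0, 0], "hand": 0}
    - {"dp": [0, 0, -0.03], "angular": [0, 0, 0], "hand": 0}
    - {"dp": [0, 0, -0.03], "angular": [0, 0, 0], "hand": 0}
    - {"dp": [0, 0, -0.025], "angular": [0, 0, 0], "hand": 0}
    - {"dp": [0, 0, -0.008], "angular": [0, 0, 0], "hand": 0}
    - {"dp": [0, 0, 0], "angular": [0, 0, 0], "hand": 0}

```text
t: 7.45
position: [0.485, 0.23, 0.33]
tool_rot: [180.0, -0.0, 76.5]
ft_force: [0.2, 0.8, -2.8]
width: 0.194
```

```bash
python3 - <<'E'
from station import *
import cv2, numpy as np
for n in ("wrist","scene","side"):
    p=get_image(n); cv2.imwrite(f"pics/g_{n}.png",p["img"][:,:,::-1]); np.savez(f"pics/g_{n}.npz",img=p["img"],K=p["K"],T=p["world_from_camera"])
s=state();print(s["t"],s["position"],s["tool_rot"],s["ft_force"],s["wrist_torque"],s["width"])
E
python3 -c "
from plan import *
plan((.485,.23,.33,76.54),[(.50,-.05,.33,84,6),(.53,-.31,.32,90,6),(.53,-.33,.32,90.5,2)])"
```

```text
7.6 [0.48462716 0.2298758  0.32853125] [-1.79890116e+02  7.22111132e-02  7.65351516e+01] [-0.23660121  0.10069777 -3.6840751 ] [-0.00120698  0.034941    0.0337658 ] 0.19117816066670504
([-0.045, 0.013, -0.0], np.float64(-0.022))
([-0.045, 0.012, -0.0], np.float64(-0.022))
([-0.045, 0.011, -0.0], np.float64(-0.022))
([-0.046, 0.011, -0.0], np.float64(-0.021))
([-0.046, 0.009, -0.0], np.float64(-0.022))
([-0.046, 0.009, -0.0], np.float64(-0.021))
([-0.043, 0.009, 0.002], np.float64(-0.017))
([-0.043, 0.009, 0.002], np.float64(-0.018))
([-0.043, 0.008, 0.002], np.float64(-0.017))
([-0.043, 0.007, 0.001], np.float64(-0.018))
([-0.043, 0.007, 0.002], np.float64(-0.017))
([-0.042, 0.006, 0.001], np.float64(-0.018))
([-0.01, -0.0, -0.0], np.float64(-0.004))
([-0.01, -0.0, -0.0], np.float64(-0.005))
end [ 0.5301 -0.3298  0.32  ] 90.52
```

View pics/g_side.png

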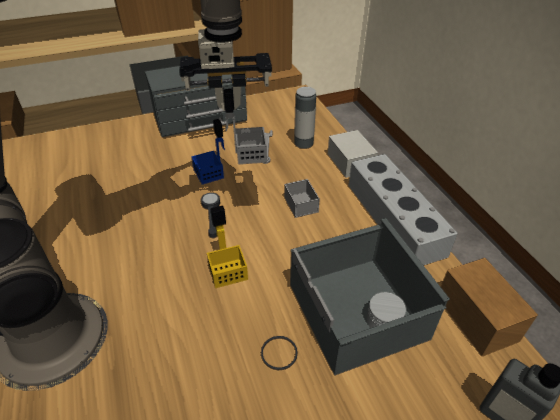

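View pics/g_wrist.png

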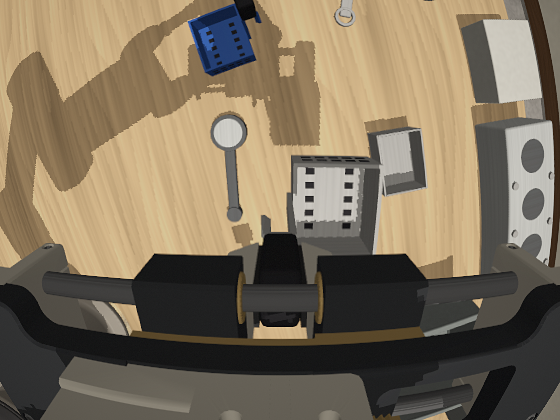

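Emit:
servo_tool:
  rows:
    - {"dp": [-0.025, 0.007, 0], "angular": [0, 0, -0.022], "hand": 0}
    - {"dp": [-0.045, 0.013, 0], "angular": [0, 0, -0.022], "hand": 0}
    - {"dp": [-0.045, 0.012, 0], "angular": [0, 0, -0.022], "hand": 0}
    - {"dp": [-0.045, 0.011, 0], "angular": [0, 0, -0.022], "hand": 0}
    - {"dp": [-0.046, 0.011, 0], "angular": [0, 0, -0.021], "hand": 0}
    - {"dp": [-0.046, 0.009, 0], "angular": [0, 0, -0.022], "hand": 0}
    - {"dp": [-0.046, 0.009, 0], "angular": [0, 0, -0.021], "hand": 0}
    - {"dp": [-0.043, 0.009, 0.002], "angular": [0, 0, -0.017], "hand": 0}
    - {"dp": [-0.043, 0.009, 0.002], "angular": [0, 0, -0.018], "hand": 0}
    - {"dp": [-0.043, 0.008, 0.002], "angular": [0, 0, -0.017], "hand": 0}

```text
t: 8.85
position: [0.5245, -0.2077, 0.3226]
tool_rot: [-179.9, -0.0, 88.3]
ft_force: [0.4, 0.3, -2.4]
width: 0.197
```

Emit:
servo_tool:
  rows:
    - {"dp": [-0.043, 0.007, 0.001], "angular": [0, 0, -0.018], "hand": 0}
    - {"dp": [-0.043, 0.007, 0.002], "angular": [0, 0, -0.017], "hand": 0}
    - {"dp": [-0.042, 0.006, 0.001], "angular": [0, 0, -0.018], "hand": 0}
    - {"dp": [-0.025, 0, 0], "angular": [0, 0, -0.009], "hand": 0}
    - {"dp": [-0.015, 0, 0], "angular": [0, 0, 0], "hand": 0}
    - {"dp": [0, 0, 0], "angular": [0, 0, 0], "hand": 0}
    - {"dp": [0, 0, 0], "angular": [0, 0, 0], "hand": 0}
    - {"dp": [0, 0, 0], "angular": [0, 0, 0], "hand": 0}
    - {"dp": [0, 0, 0], "angular": [0, 0, 0], "hand": 0}
    - {"dp": [0, 0, 0], "angular": [0, 0, 0], "hand": 0}

```text
t: 10.1
position: [0.5441, -0.3742, 0.32]
tool_rot: [180.0, 0.0, 91.8]
ft_force: [-0.1, 0.3, -3.3]
width: 0.194
```

Run:
```python
from station import *
import cv2, numpy as np
for n in ("wrist","scene","side"):
    p=get_image(n); cv2.imwrite(f"pics/i_{n}.png",p["img"][:,:,::-1]); np.savez(f"pics/i_{n}.npz",img=p["img"],K=p["K"],T=p["world_from_camera"])
s=state();print(s["t"],s["position"],s["tool_rot"],s["ft_force"],s["wrist_torque"],s["width"])
```

```text
10.25 [ 0.54401541 -0.3744782   0.31976854] [1.79998460e+02 5.31067942e-03 9.17823683e+01] [-0.29735661 -0.44640033 -2.08325664] [-0.04167224 -0.04150507 -0.02410848] 0.1957744474005838
```

View pics/i_wrist.png

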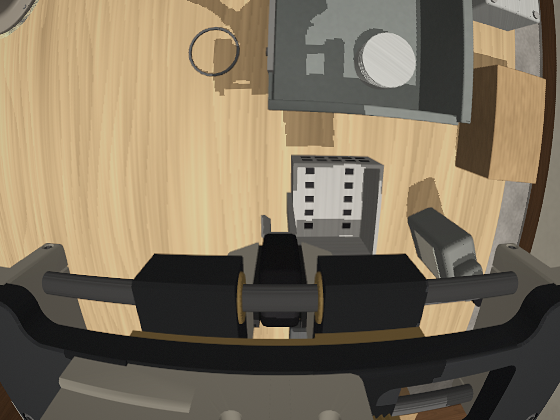

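Emit:
servo_tool:
  rows:
    - {"dp": [0.02, 0, 0], "angular": [0, 0, 0], "hand": 0}
    - {"dp": [0.04, 0, 0], "angular": [0, 0, 0], "hand": 0}
    - {"dp": [0.03, 0, 0], "angular": [0, 0, 0], "hand": 0}
    - {"dp": [0.01, 0, 0], "angular": [0, 0, 0], "hand": 0}
    - {"dp": [0, 0, 0], "angular": [0, 0, 0], "hand": 0}
    - {"dp": [0, 0, 0], "angular": [0, 0, 0], "hand": 0}
    - {"dp": [0, 0, 0], "angular": [0, 0, 0], "hand": 0}
    - {"dp": [0, 0, 0], "angular": [0, 0, 0], "hand": 0}
    - {"dp": [0, 0, 0], "angular": [0, 0, 0], "hand": 0}
    - {"dp": [0, 0, 0], "angular": [0, 0, 0], "hand": 0}

```text
t: 11.5
position: [0.5409, -0.2747, 0.3197]
tool_rot: [-180.0, 0.0, 91.8]
ft_force: [0.6, 1.0, -2.7]
width: 0.195
```

```bash
cat > cr.py <<'E'
import cv2,numpy as np
def crop(f,x0,y0,x1,y1,k,o,g=1.6):
    a=cv2.imread(f)[y0:y1,x0:x1]; a=cv2.resize(a,None,fx=k,fy=k,interpolation=cv2.INTER_CUBIC)
    a=np.clip(a.astype(float)*g+10,0,255).astype(np.uint8)
    for x in range((x0+9)//10*10,x1,10):
        cv2.line(a,(int((x-x0+.5)*k),0),(int((x-x0+.5)*k),6),(0,0,255),1); cv2.putText(a,str(x),(int((x-x0+.5)*k)-10,18),0,.38,(0,0,255),1)
    for y in range((y0+9)//10*10,y1,10):
        cv2.line(a,(0,int((y-y0+.5)*k)),(6,int((y-y0+.5)*k)),(0,0,255),1); cv2.putText(a,str(y),(8,int((y-y0+.5)*k)+4),0,.38,(0,0,255),1)
    cv2.imwrite(o,a)
E
python3 - <<'E'
from station import *
import cv2, numpy as np
for n in ("wrist","scene"):
    p=get_image(n); cv2.imwrite(f"pics/j_{n}.png",p["img"][:,:,::-1]); np.savez(f"pics/j_{n}.npz",img=p["img"],K=p["K"],T=p["world_from_camera"])
s=state();print(s["t"],s["position"],s["tool_rot"],s["ft_force"],s["wrist_torque"],s["width"])
from cr import crop
crop("pics/j_wrist.png",240,0,400,150,5,"pics/j1.png",2.2)
E
```

```text
11.6 [ 0.54090049 -0.27462239  0.31974399] [1.79998684e+02 5.67514894e-03 9.17769914e+01] [-0.68989576  0.53970306 -2.63131981] [-0.01427114  0.00149622  0.00719277] 0.19126334015673474
```

View pics/j_wrist.png

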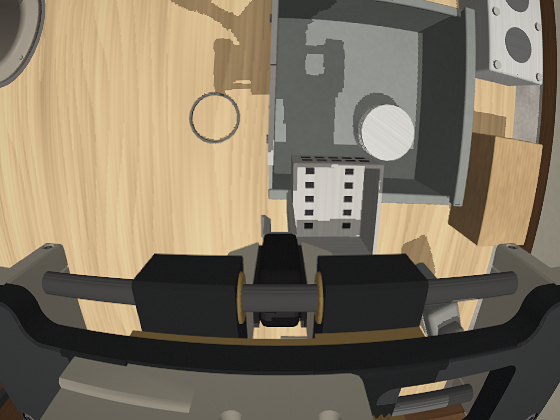

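View pics/j1.png

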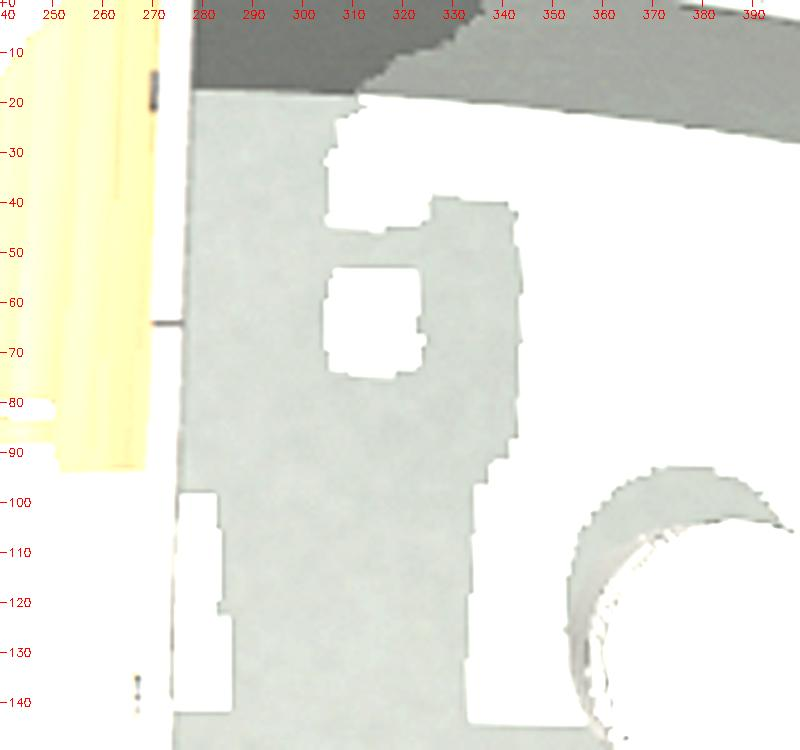

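```bash
python3 -c "
from cr import crop
crop('pics/j_wrist.png',255,0,305,100,7.5,'pics/j1.png',0.9)
crop('pics/j_wrist.png',255,95,305,205,7.0,'pics/j2.png',0.9)"
```

```text
(no output)
```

View pics/j1.png

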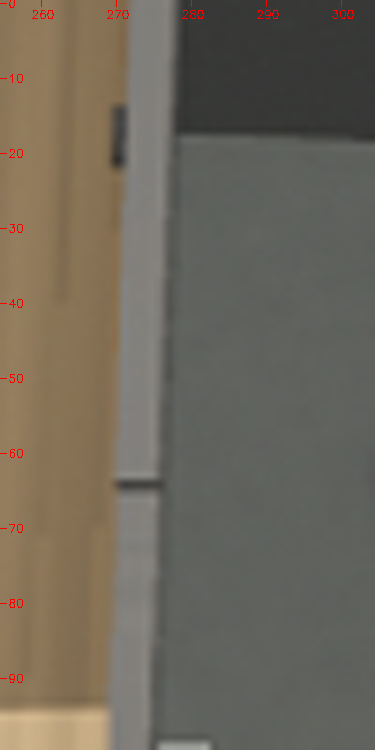

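View pics/j2.png

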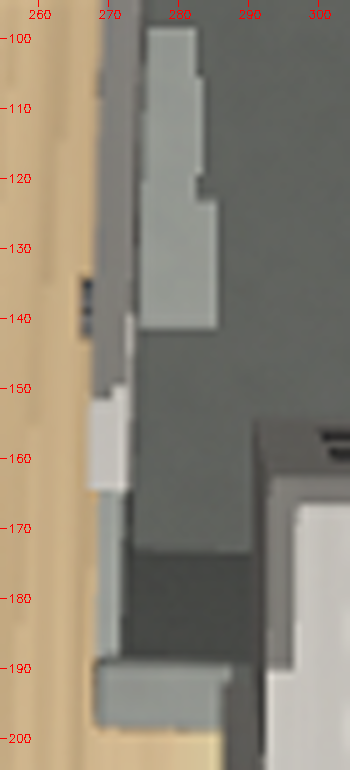

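Run:
```python
from h import *
d=np.load("pics/j_wrist.npz"); K,T=d["K"],d["T"]; im=d["img"].astype(float).mean(2)
for r in range(50,104,1):
    print(r,im[r,266:282].round(0).astype(int).tolist())
print(T.round(4).tolist())
```

```text
50 [112, 110, 108, 110, 119, 132, 132, 131, 132, 133, 107, 80, 92, 97, 97, 98]
51 [112, 110, 109, 111, 119, 133, 132, 131, 132, 133, 108, 89, 95, 95, 97, 96]
52 [112, 110, 108, 110, 119, 132, 131, 131, 132, 133, 107, 88, 96, 95, 97, 97]
53 [112, 110, 107, 110, 119, 132, 131, 131, 131, 134, 103, 88, 96, 96, 96, 96]
54 [112, 110, 107, 111, 119, 131, 130, 131, 131, 134, 99, 84, 95, 95, 96, 95]
55 [112, 111, 107, 111, 120, 132, 131, 131, 131, 133, 99, 86, 96, 96, 95, 95]
56 [111, 110, 107, 110, 119, 132, 131, 131, 131, 134, 99, 86, 96, 96, 95, 95]
57 [111, 110, 106, 111, 119, 132, 132, 131, 131, 133, 97, 85, 96, 96, 95, 95]
58 [110, 110, 107, 111, 123, 132, 131, 131, 131, 133, 96, 85, 96, 97, 95, 95]
59 [111, 109, 107, 112, 124, 132, 131, 131, 131, 134, 100, 88, 95, 95, 95, 95]
60 [110, 109, 106, 112, 124, 132, 131, 131, 131, 134, 99, 88, 96, 95, 96, 95]
61 [110, 109, 107, 111, 125, 132, 131, 130, 132, 130, 95, 87, 96, 96, 94, 94]
62 [110, 107, 106, 113, 125, 132, 132, 132, 133, 126, 90, 88, 97, 96, 96, 95]
63 [110, 108, 107, 114, 127, 135, 136, 135, 137, 129, 92, 90, 97, 96, 96, 97]
64 
[... 2551 characters left out ...]
97 [177, 176, 171, 150, 127, 129, 130, 131, 125, 88, 90, 97, 97, 97, 96, 95]
98 [177, 176, 170, 150, 127, 128, 129, 131, 123, 85, 88, 93, 92, 92, 91, 91]
99 [177, 175, 170, 149, 128, 129, 130, 131, 122, 84, 145, 158, 157, 157, 157, 157]
100 [177, 175, 170, 149, 127, 130, 129, 130, 123, 80, 142, 154, 152, 152, 153, 154]
101 [177, 175, 169, 149, 127, 129, 130, 131, 123, 78, 140, 152, 152, 151, 151, 154]
102 [177, 175, 170, 148, 127, 130, 130, 130, 121, 81, 143, 153, 152, 152, 152, 154]
103 [177, 176, 167, 144, 128, 129, 129, 130, 121, 85, 145, 154, 152, 152, 152, 154]
[[0.9996, -0.0279, -0.0087, 0.5396], [0.0292, 0.958, 0.2851, -0.1987], [0.0004, -0.2853, 0.9584, 0.4768], [0.0, 0.0, 0.0, 1.0]]
```

Run:
```python
from h import *
K,T=load("pics/j_wrist.npz")
for n,q in dict(notN=(273,63.5),notS=(272.3,84.5),L55=(269.9,55),R55=(275.7,55),L90=(269.2,90),R90=(274.6,90),L10=(271.2,10),R10=(277.4,10),end=(270,164.5),L130=(268.2,130),R130=(273.3,130)).items(): print(n,fonz(q,.14,K,T).round(4))
q=(392,130);print("piston",fonz(q,.056,K,T).round(3))
# predicted tcp px
```

```text
notN [ 0.5315 -0.1471  0.14  ]
notS [ 0.5314 -0.1691  0.14  ]
L55 [ 0.5281 -0.1381  0.14  ]
R55 [ 0.534  -0.1379  0.14  ]
L90 [ 0.5284 -0.175   0.14  ]
R90 [ 0.5339 -0.1748  0.14  ]
L10 [ 0.5279 -0.0884  0.14  ]
R10 [ 0.5342 -0.0882  0.14  ]
end [ 0.5312 -0.2526  0.14  ]
L130 [ 0.5285 -0.2165  0.14  ]
R130 [ 0.5337 -0.2163  0.14  ]
piston [ 0.69  -0.212  0.056]
```

Run:
```python
from h import *
from cr import crop
K,T=load("pics/j_wrist.npz")
p=np.array([.5409,-.2747,0.3197]); yaw=np.radians(91.78-90)
z0=.3197-.1317
b=lambda dy=0,dx=0,dyaw=0:(p[0]+np.cos(yaw)*.045+dx,p[1]+np.sin(yaw)*.045+dy,yaw+dyaw)
L=np.array([[-.035,.04,.05],[.035,.04,.05],[.035,-.04,.05],[-.035,.04,0],[-.054,.015,.172],[-.036,.015,.172],[-.051,.008,.087],[-.055,.008,.087]])
W=lambda d:world(b(d),L)+[0,0,z0]
for d in(-.003,0,.003): print(d,fproj(W(d),K,T).round(1).tolist())
crop("pics/j_wrist.png",255,145,395,260,5.5,"pics/j3.png",1.2)
```

```text
-0.003 [[291.5, 165.8], [382.3, 167.0], [373.7, 261.8], [289.5, 156.8], [254.9, 276.1], [299.1, 276.0], [268.8, 223.2], [262.8, 223.2]]
0 [[291.7, 161.8], [382.7, 163.1], [374.2, 258.5], [289.6, 153.5], [254.9, 269.6], [299.5, 269.5], [268.9, 218.9], [262.8, 218.9]]
0.003 [[291.8, 157.8], [383.0, 159.3], [374.7, 255.3], [289.7, 150.2], [254.9, 263.0], [299.9, 262.9], [269.0, 214.5], [262.9, 214.5]]
```

View pics/j3.png

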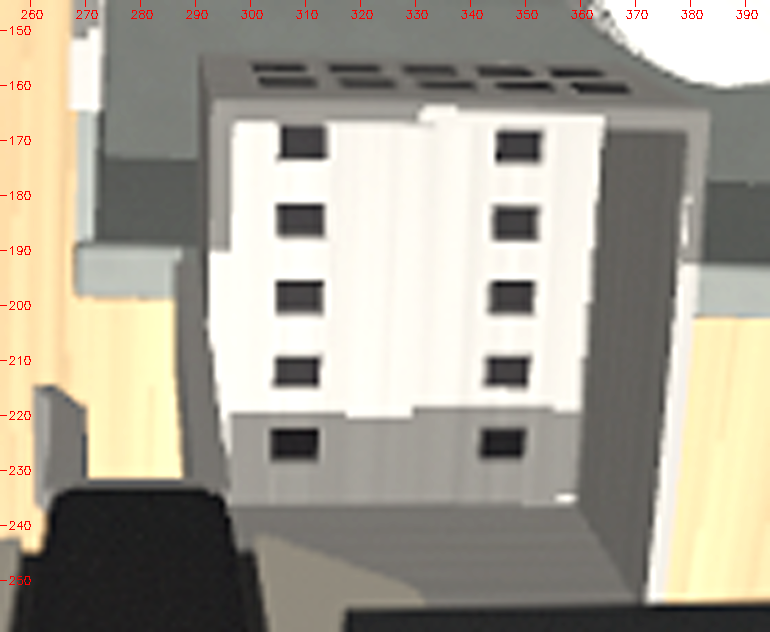

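Emit:
servo_tool:
  rows:
    - {"dp": [0.017, -0.001, 0], "angular": [0, 0, 0.006], "hand": 0}
    - {"dp": [0.03, -0.001, 0], "angular": [0, 0, 0.006], "hand": 0}
    - {"dp": [0.03, -0.002, 0], "angular": [0, 0, 0.006], "hand": 0}
    - {"dp": [0.025, -0.001, 0], "angular": [0, 0, 0.006], "hand": 0}
    - {"dp": [0.015, -0.001, 0], "angular": [0, 0, 0.007], "hand": 0}
    - {"dp": [0, 0, 0.01], "angular": [0, 0, 0], "hand": 0}
    - {"dp": [0, 0, 0.02], "angular": [0, 0, 0], "hand": 0}
    - {"dp": [0, 0, 0.01], "angular": [0, 0, 0], "hand": 0}
    - {"dp": [0, 0, 0], "angular": [0, 0, 0], "hand": 0}
    - {"dp": [0, 0, 0], "angular": [0, 0, 0], "hand": 0}

```text
t: 12.85
position: [0.5329, -0.1582, 0.2802]
tool_rot: [179.9, 0.0, 90.0]
ft_force: [0.6, -0.5, -3.0]
width: 0.191
```

Run:
```python
from station import *
s=state();print(s["t"],s["position"],s["tool_rot"],s["ft_force"],s["wrist_torque"],s["width"])
```

```text
12.85 [ 0.53291875 -0.15824396  0.28020705] [1.79948714e+02 3.39364073e-02 8.99747131e+01] [ 0.5969309  -0.48563062 -3.03088538] [-0.05205148 -0.01272006 -0.05350196] 0.19067009429323956
```

Emit:
servo_tool:
  rows:
    - {"dp": [0.0005, -0.002, 0], "angular": [0, 0, 0], "hand": 0}
    - {"dp": [0, 0, 0.008], "angular": [0, 0, 0], "hand": 0}
    - {"dp": [0, 0, 0.014], "angular": [0, 0, 0], "hand": 0}
    - {"dp": [0, 0, 0.016], "angular": [0, 0, 0], "hand": 0}
    - {"dp": [0, 0, 0.016], "angular": [0, 0, 0], "hand": 0}
    - {"dp": [0, 0, 0.014], "angular": [0, 0, 0], "hand": 0}
    - {"dp": [0, 0, 0.008], "angular": [0, 0, 0], "hand": 0}
    - {"dp": [0, 0, 0.003], "angular": [0, 0, 0], "hand": 0}
    - {"dp": [0, 0, 0], "angular": [0, 0, 0], "hand": 0}
    - {"dp": [0, 0, 0], "angular": [0, 0, 0], "hand": 0}

```text
t: 14.1
position: [0.5309, -0.1574, 0.2012]
tool_rot: [179.9, 0.0, 90.0]
ft_force: [-1.3, 0.1, -3.1]
width: 0.193
```

Run:
```python
from station import *
import cv2, numpy as np
for n in ("wrist","scene","side"):
    p=get_image(n); cv2.imwrite(f"pics/k_{n}.png",p["img"][:,:,::-1]); np.savez(f"pics/k_{n}.npz",img=p["img"],K=p["K"],T=p["world_from_camera"])
s=state();print(s["t"],s["position"],s["tool_rot"],s["ft_force"],s["wrist_torque"],s["width"])
from cr import crop
crop("pics/k_scene.png",135,140,245,250,5,"pics/k1.png",1.8)
crop("pics/k_side.png",265,190,385,330,4.2,"pics/k2.png",1.4)
```

```text
14.25 [ 0.53078548 -0.15736669  0.20112281] [1.79958389e+02 2.65230773e-02 8.99993587e+01] [-0.95822956  0.37407379 -2.77409572] [-0.0481072   0.03716089 -0.03052857] 0.19398991299225227
```

View pics/k1.png

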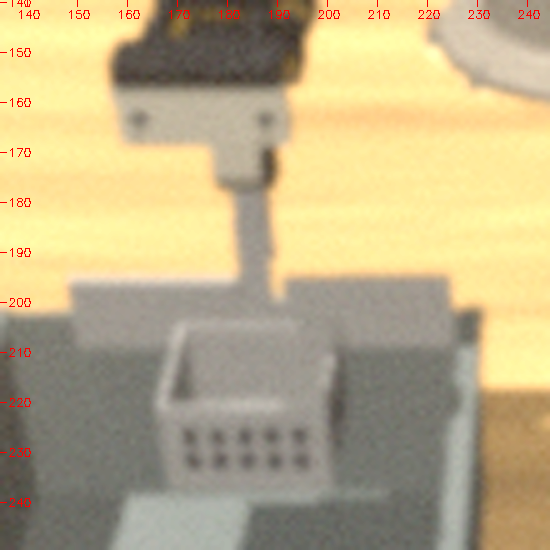

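View pics/k2.png

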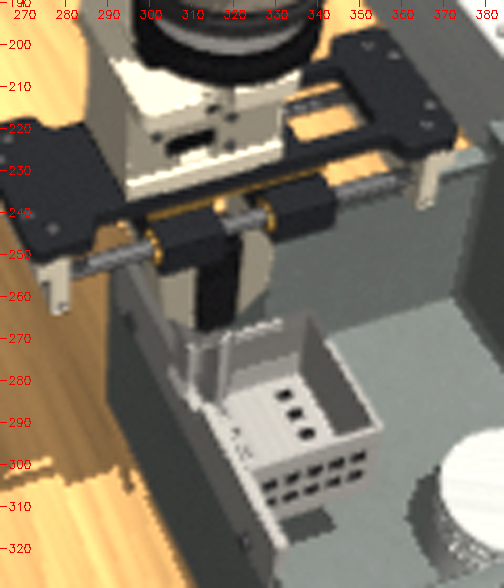

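View pics/k_wrist.png

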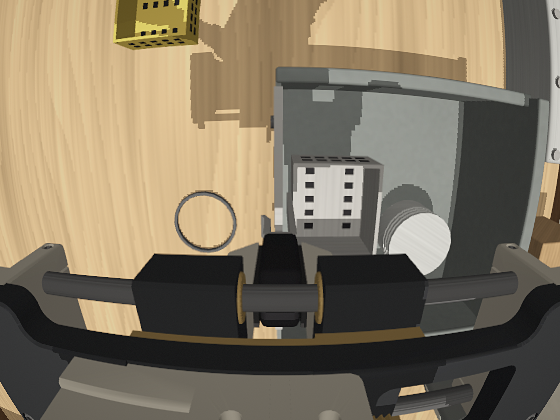

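Run:
```python
import numpy as np
a=np.load("pics/a_scene.npz")["img"].astype(float).mean(2); k=np.load("pics/k_scene.npz")["img"].astype(float).mean(2)
print("cols",list(range(176,198)))
for r in (194,195,196,197,198,199,200,201): print("a",r,a[r,176:198].round().astype(int).tolist())
for r in range(180,201,2): print("k",r,k[r,176:198].round().astype(int).tolist())
from h import *
K,T=load("pics/k_scene.npz")
# predicted strip px for hook at TCP
for y in (-.1579,):
  for z in (.165,.15,.14):
    print(z,proj([[.531+.008,y-.008,z],[.531+.008,y+.008,z]],K,T).round(1).tolist())
print(proj([[.5312,-.1471,.14],[.5312,-.1691,.14],[.5312,-.1471,.128],[.5312,-.1691,.128]],K,T).round(1).tolist())
```

```text
cols [176, 177, 178, 179, 180, 181, 182, 183, 184, 185, 186, 187, 188, 189, 190, 191, 192, 193, 194, 195, 196, 197]
a 194 [118, 118, 115, 118, 119, 115, 117, 118, 115, 117, 116, 117, 117, 118, 118, 119, 116, 119, 117, 119, 118, 118]
a 195 [115, 113, 112, 113, 113, 110, 111, 114, 115, 116, 116, 118, 119, 118, 116, 116, 115, 113, 114, 114, 113, 112]
a 196 [100, 100, 100, 102, 100, 100, 102, 111, 117, 118, 119, 120, 120, 119, 116, 111, 102, 101, 100, 101, 99, 101]
a 197 [88, 85, 84, 86, 87, 86, 94, 105, 115, 119, 120, 120, 120, 120, 115, 106, 90, 86, 82, 85, 84, 85]
a 198 [77, 77, 78, 77, 76, 78, 85, 99, 109, 116, 121, 119, 119, 119, 112, 102, 85, 79, 78, 79, 76, 77]
a 199 [77, 76, 76, 75, 75, 76, 80, 89, 101, 111, 114, 114, 112, 115, 109, 100, 84, 79, 75, 76, 76, 77]
a 200 [78, 73, 75, 75, 76, 76, 74, 81, 88, 96, 98, 98, 100, 98, 97, 90, 81, 78, 77, 77, 77, 78]
a 201 [77, 77, 77, 76, 76, 76, 75, 77, 77, 83, 84, 85, 85, 85, 81, 79, 76, 78, 76, 77, 78, 75]
k 180 [117, 115, 115, 116, 109, 99, 86, 80, 77, 78, 77, 77, 85, 100, 113, 116, 118, 117, 119, 119, 118, 119]
k 182 [123, 123, 123, 12
[... 519 characters left out ...]
21]
k 192 [122, 120, 120, 121, 118, 115, 101, 86, 79, 78, 78, 79, 90, 100, 114, 120, 122, 122, 120, 121, 121, 121]
k 194 [120, 121, 120, 121, 121, 113, 102, 88, 81, 79, 80, 81, 88, 100, 113, 116, 111, 108, 110, 110, 109, 108]
k 196 [103, 104, 104, 104, 103, 97, 88, 82, 79, 79, 79, 80, 87, 100, 107, 102, 90, 85, 82, 84, 85, 84]
k 198 [78, 80, 82, 81, 79, 77, 76, 75, 78, 79, 80, 79, 84, 95, 104, 100, 86, 79, 81, 77, 79, 81]
k 200 [81, 78, 80, 81, 79, 78, 78, 80, 79, 78, 80, 78, 80, 84, 89, 89, 84, 81, 79, 80, 78, 75]
0.165 [[181.9, 189.0], [188.4, 189.0]]
0.15 [[182.5, 194.1], [189.0, 194.1]]
0.14 [[182.9, 197.5], [189.4, 197.5]]
[[190.9, 195.7], [182.0, 195.7], [191.3, 199.7], [182.4, 199.7]]
```

Run:
```python
from h import *
from cr import crop
K,T=load("pics/k_side.npz")
h=np.array([.5308,-.158,.2011-.0237])
for n,o in dict(legtipS=(-.008,-.008,-.025),legtipN=(-.008,.008,-.025),legtopS=(-.008,-.008,0),bridgeSW=(-.010,-.008,.004),bridgeSE=(.01,-.008,.004),stripS_inner_top=(.006,-.008,0),stripS_outer_rim=(.01,-.008,-.058)).items(): print(n,proj(h+o,K,T).round(1))
for n,o in dict(nS=(.5312,-.1691,.14),nN=(.5312,-.1471,.14),end=(.5312,-.2526,.14),LN=(.5282,-.2526,.14),RN=(.5342,-.2526,.14)).items(): print(n,proj(o,K,T).round(1))
crop("pics/k_side.png",295,255,345,330,10,"pics/k3.png",1.2)
crop("pics/a_side.png",295,255,345,330,10,"pics/k4.png",1.2)
```

```text
legtipS [[309.9 281.7]]
legtipN [[306.7 275.6]]
legtopS [[310.5 273.5]]
bridgeSW [[309.6 272.5]]
bridgeSE [[319.2 269.6]]
stripS_inner_top [[317.2 271.5]]
stripS_outer_rim [[317.4 289.4]]
nS [[314.1 285.6]]
nN [[309.7 277.3]]
end [[332.4 319.7]]
LN [[330.9 320.2]]
RN [[333.8 319.2]]
```

View pics/k3.png

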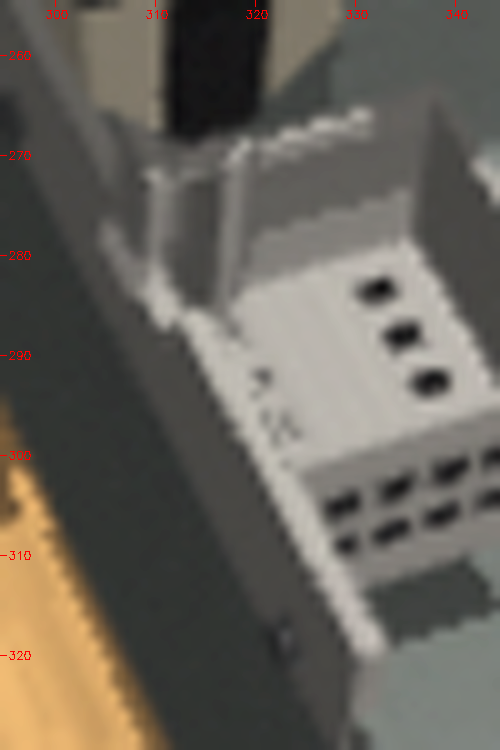

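View pics/k4.png

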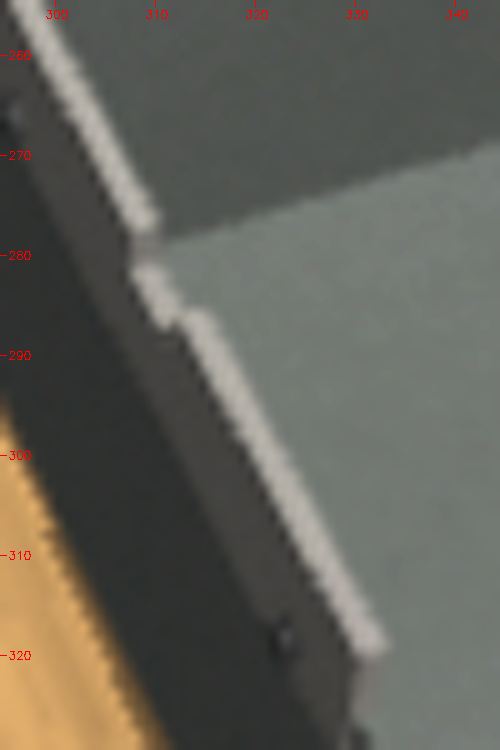

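Emit:
servo_tool:
  rows:
    - {"dp": [0.0007, 0, 0], "angular": [0, 0, 0], "hand": 0}
    - {"dp": [0, 0, 0.003], "angular": [0, 0, 0], "hand": 0}
    - {"dp": [0, 0, 0.003], "angular": [0, 0, 0], "hand": 0}
    - {"dp": [0, 0, 0.003], "angular": [0, 0, 0], "hand": 0}
    - {"dp": [0, 0, 0.002], "angular": [0, 0, 0], "hand": 0}
    - {"dp": [0, 0, 0.001], "angular": [0, 0, 0], "hand": 0}
    - {"dp": [0, 0, 0.001], "angular": [0, 0, 0], "hand": 0}
    - {"dp": [0, 0, 0.001], "angular": [0, 0, 0], "hand": 0}
    - {"dp": [0, 0, 0], "angular": [0, 0, 0], "hand": 0}
    - {"dp": [0, 0, 0], "angular": [0, 0, 0], "hand": 0}

```text
t: 15.5
position: [0.5307, -0.1566, 0.1868]
tool_rot: [180.0, 0.0, 90.0]
ft_force: [0.7, -0.5, -2.4]
width: 0.197
```

Run:
```python
from station import *
s=state();print(s["t"],s["position"],s["tool_rot"],s["ft_force"],s["wrist_torque"],s["width"])
```

```text
15.5 [ 0.5306575  -0.1565533   0.18676701] [1.79994849e+02 7.02598972e-03 9.00028242e+01] [ 0.71349727 -0.45024594 -2.42243451] [ 0.01415405 -0.01318399 -0.04036229] 0.19725298426572327
```

No contact. Go on in small steps.

Emit:
servo_tool:
  rows:
    - {"dp": [0, 0, 0.001], "angular": [0, 0, 0], "hand": 0}
    - {"dp": [0, 0, 0.001], "angular": [0, 0, 0], "hand": 0}
    - {"dp": [0, 0, 0.001], "angular": [0, 0, 0], "hand": 0}
    - {"dp": [0, 0, 0.001], "angular": [0, 0, 0], "hand": 0}
    - {"dp": [0, 0, 0.001], "angular": [0, 0, 0], "hand": 0}
    - {"dp": [0, 0, 0.001], "angular": [0, 0, 0], "hand": 0}
    - {"dp": [0, 0, 0.001], "angular": [0, 0, 0], "hand": 0}
    - {"dp": [0, 0, 0.001], "angular": [0, 0, 0], "hand": 0}
    - {"dp": [0, 0, 0], "angular": [0, 0, 0], "hand": 0}
    - {"dp": [0, 0, 0], "angular": [0, 0, 0], "hand": 0}

```text
t: 16.75
position: [0.5306, -0.1566, 0.1788]
tool_rot: [180.0, 0.0, 90.0]
ft_force: [0.5, 0.8, -2.5]
width: 0.19
```

Run:
```python
from station import *
s=state();print(s["t"],s["position"],s["tool_rot"],s["ft_force"],s["wrist_torque"],s["width"])
```

```text
16.75 [ 0.53064988 -0.15658068  0.17875843] [1.79995024e+02 5.99838338e-03 8.99980249e+01] [ 0.52360488  0.80223356 -2.47164934] [ 0.05157813 -0.00210639 -0.02634245] 0.18973321305003046
```

Emit:
servo_tool:
  rows:
    - {"dp": [0, 0, 0.002], "angular": [0, 0, 0], "hand": 0}
    - {"dp": [0, 0, 0.002], "angular": [0, 0, 0], "hand": 0}
    - {"dp": [0, 0, 0.002], "angular": [0, 0, 0], "hand": 0}
    - {"dp": [0, 0, 0.002], "angular": [0, 0, 0], "hand": 0}
    - {"dp": [0, 0, 0.002], "angular": [0, 0, 0], "hand": 0}
    - {"dp": [0, 0, 0.001], "angular": [0, 0, 0], "hand": 0}
    - {"dp": [0, 0, 0.001], "angular": [0, 0, 0], "hand": 0}
    - {"dp": [0, 0, 0], "angular": [0, 0, 0], "hand": 0}
    - {"dp": [0, 0, 0], "angular": [0, 0, 0], "hand": 0}
    - {"dp": [0, 0, 0], "angular": [0, 0, 0], "hand": 0}

```text
t: 18.0
position: [0.5307, -0.1566, 0.1668]
tool_rot: [180.0, 0.0, 90.0]
ft_force: [1.6, 0.4, -2.1]
width: 0.192
```

Run:
```python
from station import *
import cv2, numpy as np
for n in ("scene","side"):
    p=get_image(n); cv2.imwrite(f"pics/l_{n}.png",p["img"][:,:,::-1]); np.savez(f"pics/l_{n}.npz",img=p["img"],K=p["K"],T=p["world_from_camera"])
s=state();print(s["t"],s["position"],s["tool_rot"],s["ft_force"],s["wrist_torque"],s["width"])
from cr import crop
crop("pics/l_scene.png",145,160,235,250,6,"pics/l1.png",1.8)
crop("pics/l_side.png",290,245,350,330,7,"pics/l2.png",1.4)
```

```text
18.1 [ 0.53065802 -0.15658153  0.16676339] [1.79994500e+02 7.19456234e-03 8.99998338e+01] [-0.17414053  0.75737901 -2.49623544] [-0.09399531 -0.02176396 -0.04395135] 0.18952569351810916
```

View pics/l1.png

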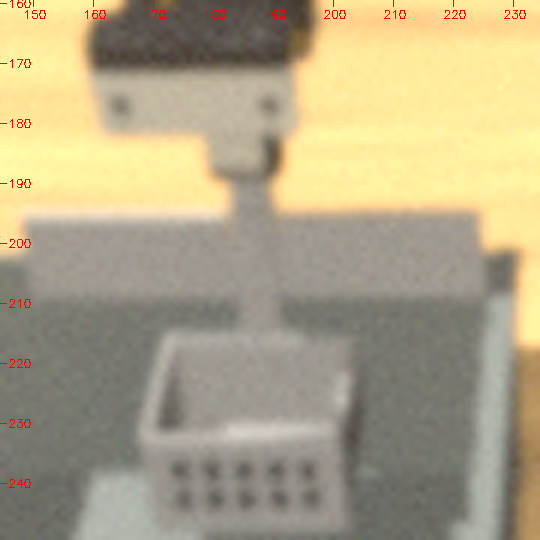

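View pics/l2.png

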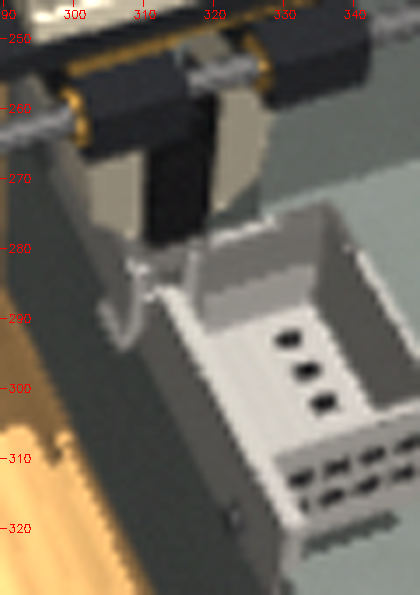

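Emit:
servo_tool:
  rows:
    - {"dp": [0, 0, 0.001], "angular": [0, 0, 0], "hand": 0}
    - {"dp": [0, 0, 0.001], "angular": [0, 0, 0], "hand": 0}
    - {"dp": [0, 0, 0.001], "angular": [0, 0, 0], "hand": 0}
    - {"dp": [0, 0, 0.001], "angular": [0, 0, 0], "hand": 0}
    - {"dp": [0, 0, 0], "angular": [0, 0, 0], "hand": 0}
    - {"dp": [0, 0, 0], "angular": [0, 0, 0], "hand": 0}
    - {"dp": [0, 0, 0], "angular": [0, 0, 0], "hand": 0}
    - {"dp": [0, 0, 0], "angular": [0, 0, 0], "hand": 0}
    - {"dp": [0, 0, 0], "angular": [0, 0, 0], "hand": 0}
    - {"dp": [0, 0, 0], "angular": [0, 0, 0], "hand": 0}

```text
t: 19.35
position: [0.5307, -0.1566, 0.1627]
tool_rot: [180.0, 0.0, 90.0]
ft_force: [-1.0, 0.4, -2.3]
width: 0.193
```

Emit:
servo_tool:
  rows:
    - {"dp": [0, 0, 0.001], "angular": [0, 0, 0], "hand": 0}
    - {"dp": [0, 0, 0], "angular": [0, 0, 0], "hand": 0}
    - {"dp": [0, 0, 0.001], "angular": [0, 0, 0], "hand": 0}
    - {"dp": [0, 0, 0], "angular": [0, 0, 0], "hand": 0}
    - {"dp": [0, 0, 0], "angular": [0, 0, 0], "hand": 0}
    - {"dp": [0, 0, 0], "angular": [0, 0, 0], "hand": 0}
    - {"dp": [0, 0, 0], "angular": [0, 0, 0], "hand": 0}
    - {"dp": [0, 0, 0], "angular": [0, 0, 0], "hand": 0}
    - {"dp": [0, 0, 0], "angular": [0, 0, 0], "hand": 0}
    - {"dp": [0, 0, 0], "angular": [0, 0, 0], "hand": 0}

```text
t: 20.6
position: [0.5306, -0.1566, 0.1607]
tool_rot: [180.0, 0.0, 90.0]
ft_force: [1.5, -0.1, -3.2]
width: 0.194
```

Emit:
servo_tool:
  rows:
    - {"dp": [0, 0, 0.001], "angular": [0, 0, 0], "hand": 0}
    - {"dp": [0, 0, 0], "angular": [0, 0, 0], "hand": 0}
    - {"dp": [0, 0, 0.001], "angular": [0, 0, 0], "hand": 0}
    - {"dp": [0, 0, 0], "angular": [0, 0, 0], "hand": 0}
    - {"dp": [0, 0, 0.001], "angular": [0, 0, 0], "hand": 0}
    - {"dp": [0, 0, 0], "angular": [0, 0, 0], "hand": 0}
    - {"dp": [0, 0, 0], "angular": [0, 0, 0], "hand": 0}
    - {"dp": [0, 0, 0], "angular": [0, 0, 0], "hand": 0}
    - {"dp": [0, 0, 0], "angular": [0, 0, 0], "hand": 0}
    - {"dp": [0, 0, 0], "angular": [0, 0, 0], "hand": 0}

```text
t: 21.85
position: [0.5306, -0.1566, 0.1577]
tool_rot: [180.0, 0.0, 90.0]
ft_force: [-0.2, -0.1, -2.4]
width: 0.196
```

Emit:
servo_tool:
  rows:
    - {"dp": [0, 0, 0.001], "angular": [0, 0, 0], "hand": 0}
    - {"dp": [0, 0, 0], "angular": [0, 0, 0], "hand": 0}
    - {"dp": [0, 0, 0.001], "angular": [0, 0, 0], "hand": 0}
    - {"dp": [0, 0, 0], "angular": [0, 0, 0], "hand": 0}
    - {"dp": [0, 0, 0], "angular": [0, 0, 0], "hand": 0}
    - {"dp": [0, 0, 0], "angular": [0, 0, 0], "hand": 0}
    - {"dp": [0, 0, 0], "angular": [0, 0, 0], "hand": 0}
    - {"dp": [0, 0, 0], "angular": [0, 0, 0], "hand": 0}
    - {"dp": [0, 0, 0], "angular": [0, 0, 0], "hand": 0}
    - {"dp": [0, 0, 0], "angular": [0, 0, 0], "hand": 0}

```text
t: 23.1
position: [0.5306, -0.1565, 0.1557]
tool_rot: [-180.0, 0.0, 90.0]
ft_force: [0.4, -0.1, -3.3]
width: 0.194
```

Emit:
servo_tool:
  rows:
    - {"dp": [0, 0, 0.001], "angular": [0, 0, 0], "hand": 0}
    - {"dp": [0, 0, 0], "angular": [0, 0, 0], "hand": 0}
    - {"dp": [0, 0, 0.001], "angular": [0, 0, 0], "hand": 0}
    - {"dp": [0, 0, 0], "angular": [0, 0, 0], "hand": 0}
    - {"dp": [0, 0, 0], "angular": [0, 0, 0], "hand": 0}
    - {"dp": [0, 0, 0], "angular": [0, 0, 0], "hand": 0}
    - {"dp": [0, 0, 0], "angular": [0, 0, 0], "hand": 0}
    - {"dp": [0, 0, 0], "angular": [0, 0, 0], "hand": 0}
    - {"dp": [0, 0, 0], "angular": [0, 0, 0], "hand": 0}
    - {"dp": [0, 0, 0], "angular": [0, 0, 0], "hand": 0}

```text
t: 24.35
position: [0.5306, -0.1566, 0.1537]
tool_rot: [-180.0, 0.0, 90.0]
ft_force: [0.7, 0.6, -2.2]
width: 0.193
```

Emit:
servo_tool:
  rows:
    - {"dp": [0, 0, 0.0005], "angular": [0, 0, 0], "hand": 0}
    - {"dp": [0, 0, 0], "angular": [0, 0, 0], "hand": 0}
    - {"dp": [0, 0, 0.0005], "angular": [0, 0, 0], "hand": 0}
    - {"dp": [0, 0, 0], "angular": [0, 0, 0], "hand": 0}
    - {"dp": [0, 0, 0], "angular": [0, 0, 0], "hand": 0}
    - {"dp": [0, 0, 0], "angular": [0, 0, 0], "hand": 0}
    - {"dp": [0, 0, 0], "angular": [0, 0, 0], "hand": 0}
    - {"dp": [0, 0, 0], "angular": [0, 0, 0], "hand": 0}
    - {"dp": [0, 0, 0], "angular": [0, 0, 0], "hand": 0}
    - {"dp": [0, 0, 0], "angular": [0, 0, 0], "hand": 0}

```text
t: 25.6
position: [0.5306, -0.1566, 0.1527]
tool_rot: [180.0, 0.0, 90.0]
ft_force: [-0.7, 0.1, -2.5]
width: 0.195
```

Run:
```python
from station import *
s=state();print(s["t"],s["position"],s["tool_rot"],s["ft_force"],s["wrist_torque"],s["width"])
```

```text
25.6 [ 0.5306431  -0.15656502  0.15272838] [1.79997187e+02 6.93790594e-03 9.00022975e+01] [-0.69684326  0.11259058 -2.47485443] [-0.02253239 -0.00668663  0.02781531] 0.19501989263599662
```

Saddle about 1 mm above the notch floor by reckoning; still free. Half-millimetre steps now.

Emit:
servo_tool:
  rows:
    - {"dp": [0, 0, 0.0005], "angular": [0, 0, 0], "hand": 0}
    - {"dp": [0, 0, 0], "angular": [0, 0, 0], "hand": 0}
    - {"dp": [0, 0, 0], "angular": [0, 0, 0], "hand": 0}
    - {"dp": [0, 0, 0.0005], "angular": [0, 0, 0], "hand": 0}
    - {"dp": [0, 0, 0], "angular": [0, 0, 0], "hand": 0}
    - {"dp": [0, 0, 0], "angular": [0, 0, 0], "hand": 0}
    - {"dp": [0, 0, 0], "angular": [0, 0, 0], "hand": 0}
    - {"dp": [0, 0, 0], "angular": [0, 0, 0], "hand": 0}
    - {"dp": [0, 0, 0], "angular": [0, 0, 0], "hand": 0}
    - {"dp": [0, 0, 0], "angular": [0, 0, 0], "hand": 0}

```text
t: 26.85
position: [0.5306, -0.1566, 0.1517]
tool_rot: [180.0, 0.0, 90.0]
ft_force: [0.6, -0.6, -3.3]
width: 0.192
```

Run:
```python
from station import *
s=state();print(s["t"],s["position"],s["tool_rot"],s["ft_force"],s["wrist_torque"],s["width"])
```

```text
26.85 [ 0.53064154 -0.15655472  0.15173682] [1.79995326e+02 4.74510604e-03 8.99980279e+01] [ 0.62430785 -0.5556514  -3.31854028] [-0.00880699 -0.05427578 -0.00374569] 0.19224758089243077
```

Emit:
servo_tool:
  rows:
    - {"dp": [0, 0, 0.0005], "angular": [0, 0, 0], "hand": 0}
    - {"dp": [0, 0, 0], "angular": [0, 0, 0], "hand": 0}
    - {"dp": [0, 0, 0], "angular": [0, 0, 0], "hand": 0}
    - {"dp": [0, 0, 0], "angular": [0, 0, 0], "hand": 0}
    - {"dp": [0, 0, 0], "angular": [0, 0, 0], "hand": 0}
    - {"dp": [0, 0, 0], "angular": [0, 0, 0], "hand": 0}
    - {"dp": [0, 0, 0], "angular": [0, 0, 0], "hand": 0}
    - {"dp": [0, 0, 0], "angular": [0, 0, 0], "hand": 0}
    - {"dp": [0, 0, 0], "angular": [0, 0, 0], "hand": 0}
    - {"dp": [0, 0, 0], "angular": [0, 0, 0], "hand": 0}

```text
t: 28.1
position: [0.5307, -0.1566, 0.1512]
tool_rot: [180.0, 0.0, 90.0]
ft_force: [0.0, 0.5, -3.3]
width: 0.192
```

Emit:
servo_tool:
  rows:
    - {"dp": [0, 0, 0.0005], "angular": [0, 0, 0], "hand": 0}
    - {"dp": [0, 0, 0], "angular": [0, 0, 0], "hand": 0}
    - {"dp": [0, 0, 0], "angular": [0, 0, 0], "hand": 0}
    - {"dp": [0, 0, 0], "angular": [0, 0, 0], "hand": 0}
    - {"dp": [0, 0, 0], "angular": [0, 0, 0], "hand": 0}
    - {"dp": [0, 0, 0], "angular": [0, 0, 0], "hand": 0}
    - {"dp": [0, 0, 0], "angular": [0, 0, 0], "hand": 0}
    - {"dp": [0, 0, 0], "angular": [0, 0, 0], "hand": 0}
    - {"dp": [0, 0, 0], "angular": [0, 0, 0], "hand": 0}
    - {"dp": [0, 0, 0], "angular": [0, 0, 0], "hand": 0}

```text
t: 29.35
position: [0.5307, -0.1566, 0.1511]
tool_rot: [180.0, 0.0, 90.0]
ft_force: [-2.3, 1.0, 5.6]
width: 0.192
```

Run:
```python
from station import *
import cv2, numpy as np
p=get_image("side"); cv2.imwrite(f"pics/m_side.png",p["img"][:,:,::-1]); np.savez(f"pics/m_side.npz",img=p["img"],K=p["K"],T=p["world_from_camera"])
from cr import crop
crop("pics/m_side.png",290,245,350,330,7,"pics/m2.png",1.4)
for i in range(3):
    get_image("scene"); s=state();print(s["t"],s["position"],s["tool_rot"],s["ft_force"],s["wrist_torque"],s["width"])
```

```text
29.45 [ 0.53069388 -0.15657793  0.15106887] [1.79980301e+02 1.73124434e-02 9.00055918e+01] [-1.84891952  1.22200098  6.16948956] [ 0.12405218  0.39264648 -0.05299568] 0.19218529334049894
29.5 [ 0.53068287 -0.15660586  0.15107745] [1.79980932e+02 1.60835486e-02 8.99999047e+01] [-2.87003592  0.57636279  5.92378577] [0.10527796 0.42995428 0.00371738] 0.19149828964823423
29.55 [ 0.5307273  -0.15661602  0.1511165 ] [1.79973471e+02 1.80831452e-02 8.99996901e+01] [-2.78240363  0.00710566  5.66836241] [ 0.12871865  0.43755635 -0.03701405] 0.19404161368119008
```

View pics/m2.png

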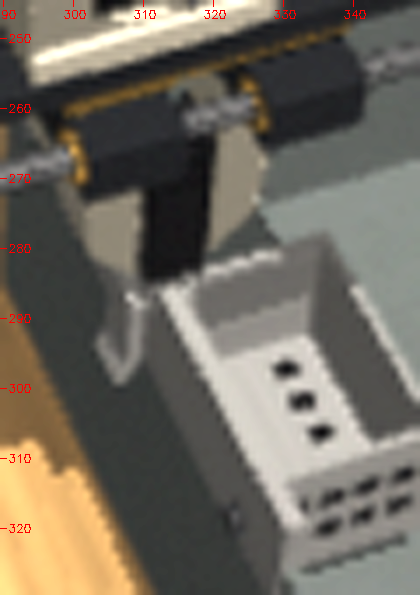

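Emit:
servo_tool:
  rows:
    - {"dp": [0, 0, -0.0003], "angular": [0, 0, 0], "hand": 0}
    - {"dp": [0, 0, 0], "angular": [0, 0, 0], "hand": 0}
    - {"dp": [0, 0, 0], "angular": [0, 0, 0], "hand": 0}
    - {"dp": [0, 0, 0], "angular": [0, 0, 0], "hand": 0}
    - {"dp": [0, 0, 0], "angular": [0, 0, 0], "hand": 0}
    - {"dp": [0, 0, 0], "angular": [0, 0, 0], "hand": 0}
    - {"dp": [0, 0, 0], "angular": [0, 0, 0], "hand": 0}
    - {"dp": [0, 0, 0], "angular": [0, 0, 0], "hand": 0}
    - {"dp": [0, 0, 0], "angular": [0, 0, 0], "hand": 0}
    - {"dp": [0, 0, 0], "angular": [0, 0, 0], "hand": 0}
  newtons: 8

```text
t: 30.8
position: [0.5307, -0.1566, 0.151]
tool_rot: [180.0, 0.0, 90.0]
ft_force: [-1.3, 0.7, 4.2]
width: 0.198
```

Run:
```python
from station import *
s=state();print(s["t"],s["position"],s["tool_rot"],s["ft_force"],s["wrist_torque"],s["width"])
```

```text
30.8 [ 0.53068096 -0.15660117  0.15104779] [1.7999194e+02 1.0557454e-02 9.0000568e+01] [-1.32519774  0.70751927  4.18876445] [0.02387586 0.3033355  0.10127718] 0.19789614748162856
```

Emit:
servo_tool:
  rows:
    - {"dp": [0, 0, 0], "angular": [0, 0, 0], "hand": 0.21}
    - {"dp": [0, 0, 0], "angular": [0, 0, 0], "hand": 0.22}
    - {"dp": [0, 0, 0], "angular": [0, 0, 0], "hand": 0.24}
    - {"dp": [0, 0, 0], "angular": [0, 0, 0], "hand": 0.26}
    - {"dp": [0, 0, 0], "angular": [0, 0, 0], "hand": 0.3}
    - {"dp": [0, 0, 0], "angular": [0, 0, 0], "hand": 0.35}
    - {"dp": [0, 0, 0], "angular": [0, 0, 0], "hand": 0.4}
    - {"dp": [0, 0, 0], "angular": [0, 0, 0], "hand": 0.45}
    - {"dp": [0, 0, 0], "angular": [0, 0, 0], "hand": 0.5}
    - {"dp": [0, 0, 0], "angular": [0, 0, 0], "hand": 0.5}

```text
t: 32.05
position: [0.5306, -0.1566, 0.151]
tool_rot: [180.0, 0.0, 90.0]
ft_force: [-0.2, -0.8, -0.3]
width: 0.5
```

Run:
```python
from station import *
import cv2, numpy as np
for n in ("wrist","side"):
    p=get_image(n); cv2.imwrite(f"pics/n_{n}.png",p["img"][:,:,::-1]); np.savez(f"pics/n_{n}.npz",img=p["img"],K=p["K"],T=p["world_from_camera"])
s=state();print(s["t"],s["position"],s["tool_rot"],s["ft_force"],s["wrist_torque"],s["width"])
from cr import crop
crop("pics/n_side.png",280,235,360,330,6,"pics/n2.png",1.4)
```

```text
32.15 [ 0.53061679 -0.15657287  0.15099518] [-1.79998752e+02  4.38784351e-03  8.99984648e+01] [ 0.59318686  0.44906498 -0.56054595] [-0.04196195 -0.08505411  0.06408079] 0.5009171958285346
```

View pics/n2.png

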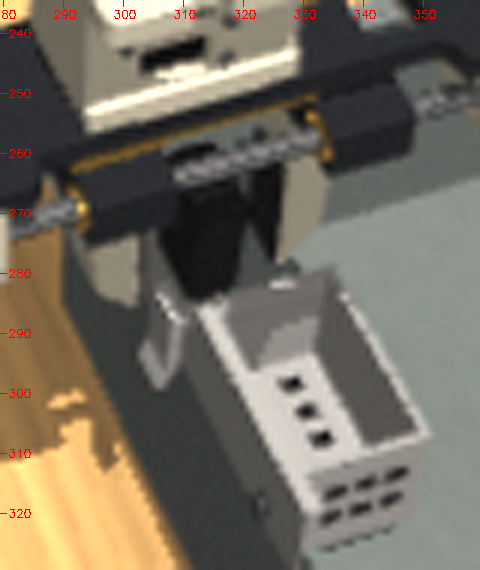

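View pics/n_wrist.png

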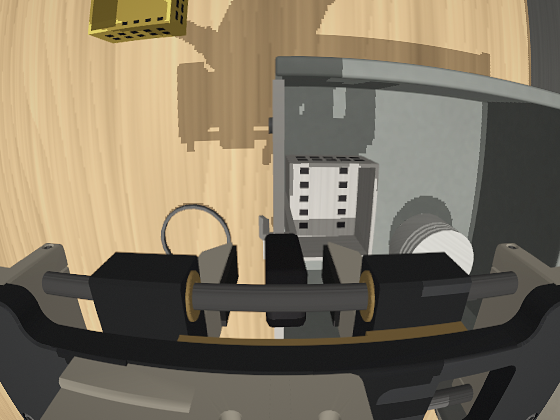

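Emit:
servo_tool:
  rows:
    - {"dp": [0, 0, 0], "angular": [0, 0, 0], "hand": 0.6}
    - {"dp": [0, 0, 0], "angular": [0, 0, 0], "hand": 0.7}
    - {"dp": [0, 0, -0.005], "angular": [0, 0, 0], "hand": 0.7}
    - {"dp": [0, 0, -0.01], "angular": [0, 0, 0], "hand": 0.7}
    - {"dp": [0, 0, -0.015], "angular": [0, 0, 0], "hand": 0.7}
    - {"dp": [0, 0, -0.02], "angular": [0, 0, 0], "hand": 0.7}
    - {"dp": [0, 0, -0.03], "angular": [0, 0, 0], "hand": 0.7}
    - {"dp": [0, 0, -0.03], "angular": [0, 0, 0], "hand": 0.7}
    - {"dp": [0, 0, -0.02], "angular": [0, 0, 0], "hand": 0.7}
    - {"dp": [0, 0, 0], "angular": [0, 0, 0], "hand": 0.7}

```text
t: 33.4
position: [0.5314, -0.1568, 0.2835]
tool_rot: [179.8, 0.1, 90.0]
ft_force: [-0.0, 0.7, 0.1]
width: 0.697
```

Emit:
servo_tool:
  rows:
    - {"dp": [0.02, -0.01, 0], "angular": [0, 0, 0], "hand": 0.7}
    - {"dp": [0.04, -0.02, 0], "angular": [0, 0, 0], "hand": 0.7}
    - {"dp": [0.04, -0.02, 0], "angular": [0, 0, 0], "hand": 0.7}
    - {"dp": [0.04, -0.02, 0], "angular": [0, 0, 0], "hand": 0.7}
    - {"dp": [0.03, -0.01, 0], "angular": [0, 0, 0], "hand": 0.7}
    - {"dp": [0.02, 0, 0], "angular": [0, 0, 0], "hand": 0.7}
    - {"dp": [0, 0, 0], "angular": [0, 0, 0], "hand": 0.7}
    - {"dp": [0, 0, 0], "angular": [0, 0, 0], "hand": 0.7}
    - {"dp": [0, 0, 0], "angular": [0, 0, 0], "hand": 0.7}
    - {"dp": [0, 0, 0], "angular": [0, 0, 0], "hand": 0.7}

```text
t: 34.65
position: [0.4507, 0.0329, 0.2809]
tool_rot: [-180.0, 0.0, 89.9]
ft_force: [-0.0, 0.5, -0.0]
width: 0.701
```

Run:
```python
from station import *
import cv2, numpy as np
for n in ("scene","side"):
    p=get_image(n); cv2.imwrite(f"pics/o_{n}.png",p["img"][:,:,::-1]); np.savez(f"pics/o_{n}.npz",img=p["img"],K=p["K"],T=p["world_from_camera"])
s=state();print(s["t"],s["position"],s["tool_rot"],s["ft_force"],s["width"])
from cr import crop
crop("pics/o_side.png",280,225,370,330,5.7,"pics/o2.png",1.4)
crop("pics/o_scene.png",140,160,240,260,5.5,"pics/o1.png",1.8)
```

```text
34.75 [0.45070171 0.03304831 0.2809331 ] [-1.79995780e+02  7.06923410e-03  8.99599954e+01] [-0.48515943  0.26384628  0.61308156] 0.6976583888550629
```

View pics/o2.png

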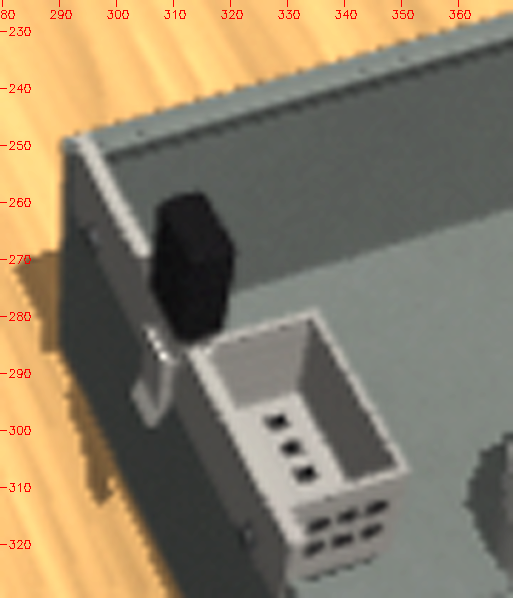

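View pics/o1.png

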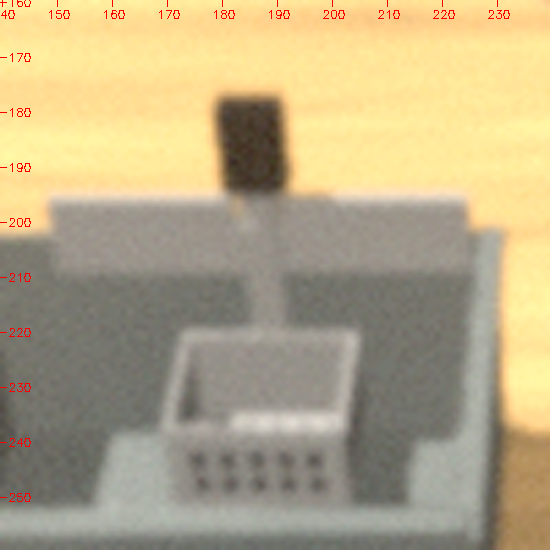

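View pics/o_side.png

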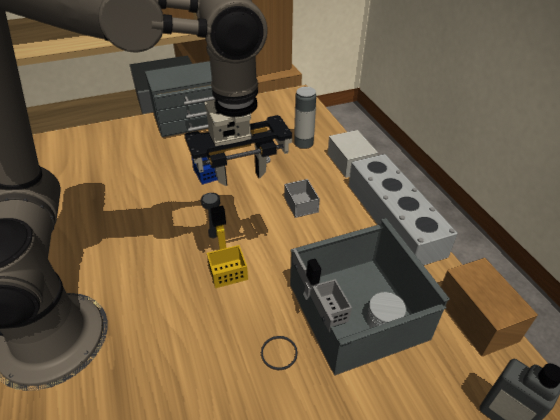

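Run:
```python
from h import *
from scipy.spatial.transform import Rotation as R
cams={c:load(f"pics/o_{c}.npz") for c in("scene","side")}
o={"scene":[((-.035,-.04,.05),(173,220.5)),((-.035,.04,.05),(204.5,220)),((.035,-.04,.05),(169,237.5)),((.035,.04,.05),(202.5,237.5)),((-.054,-.015,.172),(179.3,177.3)),((-.054,.015,.172),(190.5,177)),((-.036,-.015,.126),(181,194.8)),((-.036,.015,.126),(191,194.8))],
"side":[((.035,.04,.05),(334.8,279)),((.035,-.04,.05),(350.5,307)),((-.036,.015,.172),(316,258.5)),((-.036,-.015,.172),(321,269)),((-.054,.015,.172),(308,260.5)),((-.054,-.015,.126),(312,284.8)),((-.036,-.015,.126),(318.7,282)),((-.035,-.04,0),(332,326.5)),((.035,-.04,0),(347,321.5))]}
def W(p,L): return R.from_euler("xyz",p[3:]).apply(np.array(L))+p[:3]
f=lambda p:np.ravel([proj(W(p,L),*cams[c])[0]-q for c in o for L,q in o[c]])
s=least_squares(f,[.576,-.157,.02,0,0,0],loss="soft_l1"); p=s.x
print(p.round(4),"deg",np.degrees(p[3:]).round(1)); print(f(p).reshape(-1,2).round(1).tolist())
print("hook",W(p,[-.045,0,.108]).round(4)-[.5312,0,.14])
```

```text
[ 0.5704 -0.1561  0.0184  0.0136  0.0486 -0.0028] deg [ 0.8  2.8 -0.2]
[[0.5, -0.5], [0.3, -0.3], [0.3, 0.8], [-0.3, 0.4], [-0.9, -1.1], [0.3, -0.9], [-1.3, 1.1], [1.0, 0.9], [0.1, -0.6], [0.9, 0.3], [-0.3, -1.2], [1.0, -0.3], [-0.9, -1.1], [-1.0, 1.3], [0.7, 1.9], [-13.9, 3.5], [0.8, -0.5]]
hook [-0.0005 -0.1575 -0.0116]
```

Run:
```python
from station import *
import numpy as np
p=get_image("side")["img"].astype(int); o=np.load("pics/o_side.npz")["img"].astype(int)
print("change around basket",np.abs(p-o)[240:335,285:360].mean(), state()["t"])
a=np.load("pics/a_side.npz")["img"].astype(int)
for n,(x0,y0,x1,y1) in dict(piston=(365,290,410,330),tray=(282,178,322,218),ring=(258,333,300,372)).items(): print(n,np.abs(a-o)[y0:y1,x0:x1].mean().round(1))
job_done()
```

```text
change around basket 0.632327485380117 34.8
piston 3.2
tray 3.1
ring 3.3
the job is handed in; nothing more can be done
```

The steel basket is hanging by its hook in the notch of the tub's near lip. I let it go, withdrew the arm and handed the job in at about 34.8 s; no verdict came back.

**What I did:** I picked the grey basket (scene pixel 336,225) over the yellow and blue look-alikes and gripped it across its x at 50 N. The notch was measured from a wrist picture: 22.0 mm wide, centred at world y = -0.158, with the lip at x = 0.531. Then I lowered the hook over the lip in small steps.

**Seating:** The hook went in without contact until the reckoned notch floor, where the net contact force was about 9 N. I eased off slightly before opening the fingers.

**Last checks:**
- **Hook position:** a pose fit from two cameras puts the saddle 11.6 mm below the lip's top edge and 0.5 mm off the lip across it. It is about 10 mm from the lip's middle along it.
- **Tilt and squareness:** the basket leans about 3° and is within 1° of square to the lip.
- **Rest and clearance:** two pictures taken in succession showed no change, and the arm is clear of everything.
- **Bystanders:** the picture areas around the piston, tray and ring barely differ from the start. The rod was partly hidden behind the arm and was not measured. Nothing passed near it after the basket was lifted.

**Disagreements:** One of the 17 fit points was off by 14 pixels. It is the basket's lower corner on the lip side, probably hidden by the lip, and the fit gave it little weight. The scene and wrist cameras also disagreed by about 1.5 mm on the hook's alignment with the notch. I split the difference, and the hook entered cleanly.

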